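# Uncover the register block and plug in its pins

## Task

Get the pin register ready for printing: squeeze the two side buttons of the grey dust cover together to unlatch it, lift it off the register block and stand it upright in the middle of the plywood board. Then plug every register pin that is on the bench into a socket of the block, one pin to a socket (any socket will do), pushed fully home, and leave the other things on the bench where they are.

Things in the scene. Friction and masses are not known exactly. Their poses are not given: they have to be found in the camera images.
- block: Steel base of the register block, fixed on the bench, 100 x 224 mm; its place varies. Origin: centre of its underside, on the bench. x axis: towards the side the sockets face (away from the robot at yaw 0); y: along the row of sockets; z up. Without its cover it is 82 mm high; behind the slab, towards -x, are two small steel latch lips, 80 mm high.
- sockets: Inclined aluminium slab of the block, 60 x 220 x 45 mm, with four round through holes (sockets) 12.5 mm wide, 45 mm deep, chamfered 3 mm. Under the cover at first. Origin: centre of its back face. z axis: outward direction of the sockets, 35 degrees above horizontal towards the block's +x; pins go in along -z. x axis: down the slope of the front face; y: the block's y.
- socket0 (a point): Centre of the mouth of socket 0, in the slab's front face, 57 mm above the bench, at y = -84 mm in the block's frame.
- socket1 (a point): Centre of the mouth of socket 1, in the slab's front face, 57 mm above the bench, at y = -28 mm in the block's frame.
- socket2 (a point): Centre of the mouth of socket 2, in the slab's front face, 57 mm above the bench, at y = 28 mm in the block's frame.
- socket3 (a point): Centre of the mouth of socket 3, in the slab's front face, 57 mm above the bench, at y = 84 mm in the block's frame.
- cover: Grey plastic dust cover, an open-bottomed box 112 (x) x 240 (y) x 92 (z) mm, 3 mm walls, 300 g, a black button housing on top. Starts latched over the block, standing on the bench, axes along the block's; comes straight up (100 mm to clear) only while both buttons are pressed. Origin: centre of its open underside. Centre of mass 15 mm from there towards -x, 78 mm up.
- cover_grip (a point): Midway between the side buttons, 36 mm from the cover's centre towards its -x, 112 mm above its underside. The buttons are 26 mm wide (x), 95 to 123 mm above the underside; outer faces 30 mm to either side along the cover's y (60 mm over both, 48 mm when pressed). Squeezed together they also serve as the handle to lift by.
- button_l (a joint): Travel of the side button on the cover's +y side, m: 0 out, 0.006 fully pressed inward against a spring (2.4 N out, 7.2 N fully in). Must be in by more than 4 mm, together with the other, to free the latch.
- button_r (a joint): The same for the button on the cover's -y side.
- board: Plywood board 200 (x) x 300 (y) x 8 mm, fixed to the bench; the cover is to be stood on it. Origin: centre of its underside, on the bench (its top is at 8 mm).
- pin0: Register pin, lying on the bench (None if absent; 3 or 4 are there): square wooden handle 18 x 18 x 70 mm, round steel shaft 10 mm thick, 40 mm long, tip tapered 3 mm; 60 g. Origin: on its axis at the shoulder where the shaft leaves the handle. x axis: along the pin to the tip (tip at +40 mm, handle -70 to 0). Lying, its axis is 9 mm up. Fully home, the shoulder is flush on the slab at the mouth.
- pin1: Register pin, lying on the bench (None if absent; 3 or 4 are there): square wooden handle 18 x 18 x 70 mm, round steel shaft 10 mm thick, 40 mm long, tip tapered 3 mm; 60 g. Origin: on its axis at the shoulder where the shaft leaves the handle. x axis: along the pin to the tip (tip at +40 mm, handle -70 to 0). Lying, its axis is 9 mm up. Fully home, the shoulder is flush on the slab at the mouth.
- pin2: Register pin, lying on the bench (None if absent; 3 or 4 are there): square wooden handle 18 x 18 x 70 mm, round steel shaft 10 mm thick, 40 mm long, tip tapered 3 mm; 60 g. Origin: on its axis at the shoulder where the shaft leaves the handle. x axis: along the pin to the tip (tip at +40 mm, handle -70 to 0). Lying, its axis is 9 mm up. Fully home, the shoulder is flush on the slab at the mouth.
- pin3: Register pin, lying on the bench (None if absent; 3 or 4 are there): square wooden handle 18 x 18 x 70 mm, round steel shaft 10 mm thick, 40 mm long, tip tapered 3 mm; 60 g. Origin: on its axis at the shoulder where the shaft leaves the handle. x axis: along the pin to the tip (tip at +40 mm, handle -70 to 0). Lying, its axis is 9 mm up. Fully home, the shoulder is flush on the slab at the mouth.
- tape: Roll of paper tape lying flat, 90 mm across, 20 mm high: leave alone.
- ink_jar: Dark ink jar, 72 mm wide, 75 mm high: leave alone.
- spray: Green bottle, 64 mm wide, 190 mm high: leave alone.
- brush: Brush lying on the bench: leave alone.
- spatula: Spatula lying on the bench: leave alone.
- lino: Dark wood printing block, 60 x 90 x 22 mm: leave alone.
- tin: Tin, 68 mm wide, 50 mm high: leave alone.
Things that resemble listed ones, but are neither listed nor needed, are in the scene too. What is shaped like the pin0 but white is not meant.

How it is judged:
By the outcome, as a careful person would: the job done as asked, in the order asked, and still so for the second after the job is handed in, with the robot touching nothing.
Of pin0, pin1, pin2, pin3 only 3 to 4 are there at a start; the rules pass over those that are not, and their reading is None.
At some moment in a run one of pin0, pin1, pin2, pin3 may be knocked a few centimetres aside while the robot is not near it.
Once in a run the grip may slacken for a moment while it holds something.
It also fails if it takes over 210 s, if anything falls off the work surface, if the arm or the gripper's body presses on something with over 40 N, if the wrist force passes 120 N, or if a joint passes its speed limit or range.

## Robot

A 6-joint arm with a two-finger parallel gripper is mounted at the origin on the work surface. World frame = base frame: x ahead of the robot, y to its left, z up, the work surface at z = 0. Lengths are in m, angles in rad, forces in N, time in s.
With the tool pointing down it reaches from about 0.3 to 0.875 m from the base axis. Payload 6.4 kg.
Tool frame: the origin (TCP) lies between the finger pads; the fingertips stand 8 mm ahead of it and the grasp point (between the pads) lies 11 mm behind it; z points along the fingers, y is the direction in which the jaws open and shut (so a half turn about z gives the same grasp; the last joint's range is limited). The gripper opens to 85 mm and grips with 20 to 120 N. Pads are 22 mm wide; open, the fingers measure 114 mm over their backs; the gripper's body (76 mm by 85 mm) begins 54 mm behind the grasp point. The pads swing forward as they close: fully open they stand 13 mm farther back than shut.
Start: joints at [1.114, 0.181, 1.607, -0, 1.354, -0.206], TCP at [0.143, 0.557, 0.215] pointing down, gripper open.
Joint ranges: [-2.99, 2.99], [-0.89, 2.07], [0.3, 2.58], [-1.14, 4.28], [0, 2.63], [-3.12, 3.12]. Speed limits (rad/s): [2.57, 2.57, 3.01, 3.14, 3.14, 3.14].

## Interface

Orientations are given as a unit quaternion [w, x, y, z].
In Python, from bench import monitor, viewer, workorder, spotter gives the robot as it stands. The module is installed in compiled form; this text tells all that it offers.
- The arm moves only by the tool move_arm, never from a script. Its argument "motion" is a list of rows, each a list of 3 entries, a list of its own where there are three numbers: the shift along the tool's x, y, z in units of 60 mm (1.0 is 60 mm), then the turn, a rotation vector about the tool's x, y, z in units of 8 degrees (1.0 is 8 degrees), then the opening in per cent of the stroke, from 0 (shut) to 100 (fully open). In form: [[[dx, dy, dz], [rx, ry, rz], grip], ...]. A call has 1 to 10 rows; each row is the pose to reach, as a shift and turn from the pose commanded when the call began, along the tool's axes at that moment; what a row does not reach only later rows make up. A row lasts 1/8 s, in which the tool goes at most 62.5 mm and 10.7 degrees, less where a joint would pass 70% of its speed; a pose out of reach is approached as far as the arm can. A call with a gripper value outside its range is refused whole. The fingers move at their own pace and stop on an object; the grip force is fixed at half the most. Time passes only in rows, so rows that repeat a pose let the fingers close. It gives the time, the measured TCP pose, the force and the opening at its end, in the units of the state.
- monitor.get_obs(): the state, without advancing time (a new reading comes with each control period).
- viewer.camera(name): name is "side" or "top"; returns the picture (400x640x3 uint8, blue, green, red); there is no depth.
- viewer.calibration(name): a dict with "fovy" (degrees; the focal length in pixels is half the picture's height over the tangent of half this angle, whatever the lens; pixels are square), "cx", "cy" (the principal point, pixels), "extrinsics" (4x4, takes a point from camera to world coordinates). Camera axes: x right, y down, z forward; pixel columns grow to the right and rows downward; lengths in m; the calibration is good to about 2 mm. A picture is of the moment at which its call begins. calibration takes no time and is no camera call.
- workorder.hand_in(): hands the job in, once; it reports no verdict.
Trained networks look in the newest picture that a camera, given by its name, has taken for a name from the list of things; names that differ only in an ending like _2 or _b are one class to them, and where a whole thing is asked for, a point or a joint stands for the part that bears it (a point fixed in the world has none). Each returns a list of dicts, best first, with "score" (0 to 1); they miss things now and then, are a little off and sometimes report something else, mostly with a low value. They report only what shows in the picture. A call takes as long as a camera call. They do not tell look-alikes from the thing itself.
- spotter.search_frame(camera, name): "centre" ([column, row] as shares, 0 to 1, of the picture: columns of its width, rows of its height, amid what is visible of it).
- spotter.outline_of(camera, name): "region" (400x640 bool, what is visible of it) and "centre" ([column, row] as shares, 0 to 1, of the picture: columns of its width, rows of its height, amid what is visible of it).
The state is a dict: "time_s": time; "q": joint angles; "dq": joint speeds; "joint_efforts": joint torques, N m; "eef_pos": TCP position; "eef_rot": TCP orientation; "wrist_force": force on the tool from outside, world axes, zero at the start; "torque": the same for the moment, N m; "opening": opening from 0.0 (shut) to 1.0 (fully open).
Only numpy, scipy, OpenCV 4.12 (cv2) and the standard library are available. Lean on these libraries where they do the work, as an engineer would, in place of code of your own. Each camera call takes 0.05 s, during which the arm holds its last target. There are 200 camera calls.

## Working session

There is one attempt and no reset: what is moved stays moved. The work goes in short steps, Python scripts to look and compute and a tool call to move; the robot and the scene stay as the last step left them, time stands still between calls to the robot, and variables do not carry over. Pictures are saved under pics/ and viewed, about 12 in all and at most 16, crops included, and the job is handed in when it is done.

Besides the shell and the picture viewer there is one more tool, called after "Emit:" as name([rows], argument=value, ...), one row to a line, values as JSON. move_arm: Moves the arm, as the interface text tells. Its arguments: {"type":"object","properties":{"motion":{"type":"array","items":{"type":"array"}}},"required":["motion"]}

```bash
mkdir -p pics; ls
python3 - <<'E'
from bench import monitor, viewer
import cv2, numpy as np
np.set_printoptions(precision=4,suppress=True)
print(monitor.get_obs())
for n in ("side","top"):
    im=viewer.camera(n); cv2.imwrite(f"pics/{n}0.png",im); c=viewer.calibration(n); print(n,c)
E
```

```text
pics
{'time_s': 0.0, 'q': array([ 1.1137,  0.1816,  1.608 , -0.    ,  1.3538, -0.2063]), 'dq': array([-0.0001, -0.0003, -0.0022,  0.0018,  0.0003,  0.0009]), 'joint_efforts': array([  0.002 , -44.4869, -35.1341,   0.0001,   0.0091,   0.    ]), 'eef_pos': array([0.1424, 0.5565, 0.2138]), 'eef_rot': array([-0.0003,  0.1251,  0.9921, -0.0008]), 'wrist_force': array([ 0.1832,  0.2111, -0.3727]), 'torque': array([ 0.0332, -0.0083, -0.0265]), 'opening': 0.9986574577926374}
side {'fovy': 49.58627755314628, 'cx': 319.73027801505884, 'cy': 193.5092531899141, 'extrinsics': array([[-0.9947, -0.0642,  0.0797,  0.4722],
       [-0.1024,  0.6312, -0.7688,  0.7602],
       [-0.001 , -0.7729, -0.6345,  0.732 ],
       [ 0.    ,  0.    ,  0.    ,  1.    ]])}
top {'fovy': 42.99941646169348, 'cx': 320.59780313654926, 'cy': 195.26837373586756, 'extrinsics': array([[-0.0085, -0.9837,  0.1797,  0.284 ],
       [-1.    ,  0.0088,  0.0008, -0.0137],
       [-0.0024, -0.1797, -0.9837,  1.4011],
       [ 0.    ,  0.    ,  0.    ,  1.    ]])}
```

View pics/top0.png

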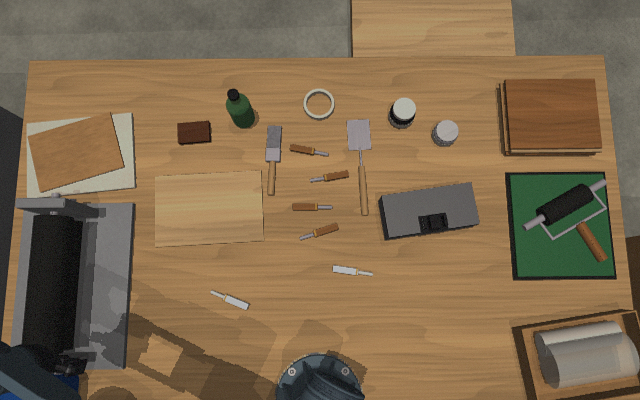

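View pics/side0.png

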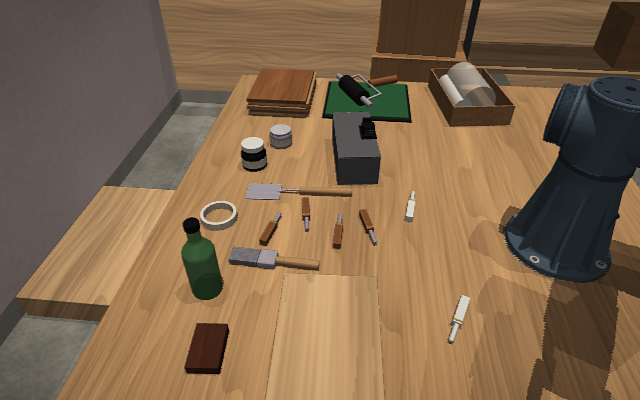

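The top view shows four wooden pins at (309,151), (329,176), (312,207) and (319,232). The white look-alikes are at (352,270) and (231,300) and are not wanted. The cover is at (430,210), with its black buttons at (433,222), and the bare board is at (209,208). The side view agrees. Next I'll measure poses by fitting silhouettes.

```bash
cat > h.py <<'E'
import cv2, numpy as np
from scipy.optimize import minimize
from scipy.spatial.transform import Rotation as R
from bench import monitor, viewer, spotter
np.set_printoptions(precision=4,suppress=True)
CAL={n:viewer.calibration(n) for n in("side","top")}
def K(n): c=CAL[n]; f=200/np.tan(np.radians(c["fovy"])/2); return f,c["cx"],c["cy"],c["extrinsics"]
def proj(n,P):
    f,cx,cy,E=K(n); p=(np.atleast_2d(P)-E[:3,3])@E[:3,:3]
    return np.c_[f*p[:,0]/p[:,2]+cx,f*p[:,1]/p[:,2]+cy]
def ray(n,uv,z):
    f,cx,cy,E=K(n); d=E[:3,:3]@np.array([(uv[0]-cx)/f,(uv[1]-cy)/f,1]); o=E[:3,3]
    return o+d*(z-o[2])/d[2]
def box(x0,x1,y0,y1,z0,z1): return np.array([[x,y,z] for x in(x0,x1) for y in(y0,y1) for z in(z0,z1)])
PIN=[box(-.07,0,-.009,.009,-.009,.009),box(0,.04,-.0045,.0045,-.0045,.0045)]
COVER=[box(-.056,.056,-.12,.12,0,.092),box(-.049,-.023,-.03,.03,.092,.123)]
BOARD=[box(-.1,.1,-.15,.15,0,.008)]
def T(p,z): 
    c,s=np.cos(p[2]),np.sin(p[2]); return lambda P:P@np.array([[c,-s,0],[s,c,0],[0,0,1]]).T+[p[0],p[1],z]
def sil(n,parts,p,z,S=4):
    im=np.zeros((400*S,640*S),np.uint8)
    for b in parts:
        q=proj(n,T(p,z)(b)); h=cv2.convexHull(((q+.5)*S).astype(np.float32))
        cv2.fillPoly(im,[np.round(h*16).astype(np.int32)],255,shift=4)
    return cv2.resize(im,(640,400),interpolation=cv2.INTER_AREA)/255.
def fit(masks,parts,p0,z):
    "masks {cam:bool}; pose x,y,yaw by silhouette overlap"
    sc=np.array([.01,.01,.1])
    def cost(u):
        p=p0+u*sc; c=0
        for n,m in masks.items():
            s=sil(n,parts,p,z); c+=1-np.minimum(s,m).sum()/np.maximum(s,m).sum()
        return c/len(masks)
    b=minimize(cost,np.zeros(3),method="Nelder-Mead",options=dict(initial_simplex=np.vstack([np.zeros(3),np.eye(3)]),xatol=.01,fatol=1e-4,maxiter=150))
    return p0+b.x*sc,1-b.fun
def outs(n,name): return spotter.outline_of(n,name)
E
cat > look.py <<'E'
from h import *
viewer.camera("top");viewer.camera("side")
for nm in("cover","board","cover_grip","pin0"):
    for n in("top","side"):
        for d in outs(n,nm):
            m=d["region"]; c=np.array(d["centre"])*[640,400]; print(nm,n,round(d["score"],2),c,m.sum(),ray(n,c,0.009))
E
python3 look.py
```

```text
cover top 0.57 [426.176 214.8  ] 4300 [ 0.4808 -0.3041  0.009 ]
cover side 0.92 [353.216 150.2  ] 3072 [ 0.4842 -0.3295  0.009 ]
board top 0.73 [208.896 213.   ] 7678 [0.4911 0.2974 0.009 ]
board side 0.65 [328.128 343.52 ] 13359 [0.5028 0.3178 0.009 ]
cover_grip top 0.66 [430.016 211.28 ] 4369 [ 0.4905 -0.3152  0.009 ]
cover_grip side 0.68 [354.688 147.92 ] 3084 [ 0.4803 -0.3423  0.009 ]
pin0 top 0.79 [232.832 298.88 ] 189 [0.2573 0.2258 0.009 ]
pin0 top 0.77 [306.304 207.6  ] 272 [0.5039 0.0274 0.009 ]
pin0 top 0.74 [323.904 233.   ] 236 [ 0.4327 -0.0207  0.009 ]
pin0 top 0.53 [331.904 178.8  ] 258 [ 0.5849 -0.0446  0.009 ]
pin0 top 0.47 [306.624 147.68 ] 240 [0.6758 0.0259 0.009 ]
pin0 side 0.79 [459.072 313.32 ] 320 [0.2522 0.226  0.009 ]
pin0 side 0.76 [338.816 231.8  ] 237 [0.5033 0.0222 0.009 ]
pin0 side 0.74 [408.576 204.6  ] 181 [ 0.333  -0.0945  0.009 ]
pin0 side 0.73 [307.392 210.08 ] 190 [ 0.5872 -0.0474  0.009 ]
pin0 side 0.58 [366.016 223.   ] 256 [ 0.4396 -0.0149  0.009 ]
pin0 side 0.52 [270.208 231.2  ] 280 [0.6658 0.0367 0.009 ]
```

```bash
cat > look2.py <<'E'
from h import *
I={n:viewer.camera(n) for n in("top","side")}
def best(nm): return {n:outs(n,nm)[0]["region"] for n in I}
res=[]
mc=best("cover"); pc=fit(mc,COVER,np.array([.48,-.31,.14]),0); print("cover",pc)
for n in I: print(n,fit({n:mc[n]},COVER,np.array([.48,-.31,.14]),0))
mb=best("board"); pb=fit({"top":mb["top"]},BOARD,np.array([.49,.3,0.03]),0); print("board",pb)
res+=[(COVER,pc[0],0),(BOARD,pb[0],0)]
P={n:outs(n,"pin0") for n in I}
for uv,tip in(((309,151),(327,153)),((329,176),(312,179)),((312,207),(330,207)),((319,232),(302,238))):
    a=ray("top",uv,.009);t=ray("top",tip,.009); d=t-a
    m={}
    for n in I:
        q=proj(n,a)[0]; c=[x for x in P[n] if np.hypot(*(np.array(x["centre"])*[640,400]-q))<14]
        if c: m[n]=c[0]["region"]
    p0=np.array([a[0]+.015*d[0]/np.hypot(*d[:2]),a[1]+.015*d[1]/np.hypot(*d[:2]),np.arctan2(d[1],d[0])])
    r=fit(m,PIN,p0,.009); print(p0,list(m),r,[fit({n:m[n]},PIN,p0,.009)[0] for n in m]); res.append((PIN,r[0],.009))
np.save("res.npy",np.array([r[1] for r in res]))
for n in I:
    S=4; im=cv2.resize(I[n],None,fx=S,fy=S,interpolation=cv2.INTER_CUBIC)
    for parts,p,z in res:
        for b in parts:
            q=(proj(n,T(p,z)(b))+.5)*S
            for i in range(8):
                for k in(1,2,4):
                    if i^k>i: cv2.line(im,tuple(int(v) for v in q[i]),tuple(int(v) for v in q[i^k]),(0,255,255),1)
    x0,y0,w,h=dict(top=(285,135,200,125),side=(255,100,150,150))[n]
    cv2.imwrite(f"pics/ov_{n}.png",im[y0*S:(y0+h)*S,x0*S:(x0+w)*S])
E
python3 look2.py
```

```text
Traceback (most recent call last):
  File "look2.py", line 5, in <module>
    mc=best("cover"); pc=fit(mc,COVER,np.array([.48,-.31,.14]),0); print("cover",pc)
  File "look2.py", line 3, in best
    def best(nm): return {n:outs(n,nm)[0]["region"] for n in I}
                            ~~~~~~~~~~^^^
IndexError: list index out of range
```

```bash
python3 - <<'E'
s=open('h.py').read()
s=s.replace('def outs(n,name): return spotter.outline_of(n,name)','''def outs(n,name,tries=3):
    for _ in range(tries):
        r=spotter.outline_of(n,name)
        if r: return r
        viewer.camera(n)
    return []''')
open('h.py','w').write(s)
E
python3 look2.py
```

```text
cover (array([ 0.4841, -0.2975,  0.1439]), np.float64(0.969355549517098))
top (array([ 0.4841, -0.2968,  0.1435]), np.float64(0.968977183270784))
side (array([ 0.4843, -0.2965,  0.142 ]), np.float64(0.9715170095812685))
board (array([0.5073, 0.2997, 0.0485]), np.float64(0.9788051201326506))
[ 0.6642  0.0043 -1.6941] ['top', 'side'] (array([ 0.6644,  0.0067, -1.7727]), np.float64(0.8212386564078137)) [array([ 0.6639,  0.006 , -1.7822]), array([ 0.6646,  0.0067, -1.7526])]
[ 0.5905 -0.0218  1.7404] ['top', 'side'] (array([ 0.5872, -0.0172,  1.7473]), np.float64(0.831012191964783)) [array([ 0.5885, -0.0173,  1.7456]), array([ 0.5875, -0.0177,  1.7436])]
[ 0.5053 -0.0034 -1.5797] ['top', 'side'] (array([ 0.5056, -0.0024, -1.5691]), np.float64(0.8625734862978449)) [array([ 0.5063, -0.002 , -1.5704]), array([ 0.5057, -0.0015, -1.5579])]
[0.4307 0.0069 1.9025] ['top', 'side'] (array([0.4305, 0.0106, 1.8762]), np.float64(0.852425037556323)) [array([0.4313, 0.0092, 1.8827]), array([0.4299, 0.0133, 1.8655])]
```

View pics/ov_top.png

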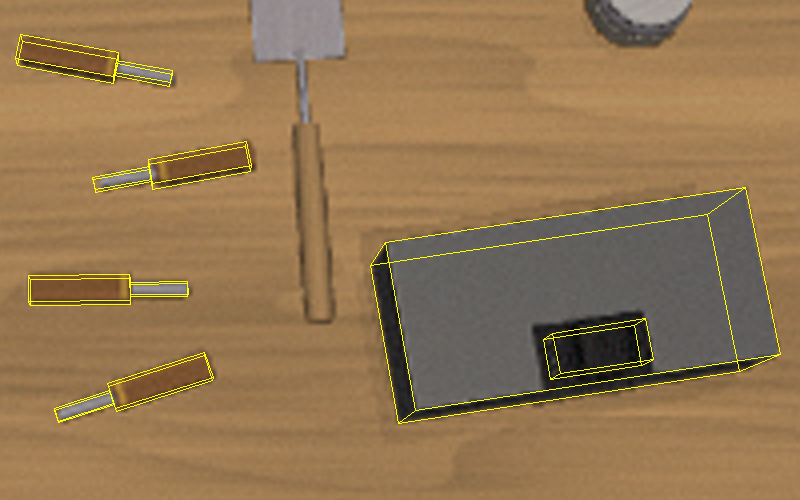

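View pics/ov_side.png

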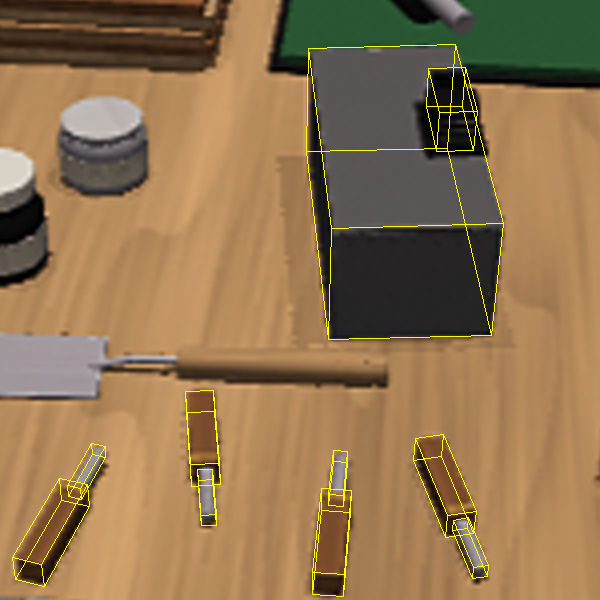

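The overlays fit both pictures within 1–2 px: cover, board and all four pins with correct tip directions. The button housing at crop (598,348) also matches. Next I need a helper that turns world targets into move units.

```bash
cat > mv.py <<'E'
from h import *
def state():
    o=monitor.get_obs(); w,x,y,z=o["eef_rot"]; return np.array(o["eef_pos"]),R.from_quat([x,y,z,w]),o
def rot(xd,zd):
    z=np.array(zd,float);z/=np.linalg.norm(z);x=np.array(xd,float);x-=z*(x@z);x/=np.linalg.norm(x)
    return R.from_matrix(np.c_[x,np.cross(z,x),z])
def down(yaw): return rot([np.cos(yaw),np.sin(yaw),0],[0,0,-1])
def plan(*wps):
    p,Q,o=state(); print("t",round(o["time_s"],2),"p",p,"F",o["wrist_force"],"op",round(o["opening"],3),"q",o["q"])
    lp,lQ=p,Q
    for tp,tQ in wps:
        s=Q.inv().apply(np.array(tp)-p)/.06; r=np.degrees((Q.inv()*tQ).as_rotvec())/8
        print(np.round(s,3).tolist(),np.round(r,3).tolist(),"rows>=",round(max(np.linalg.norm(np.array(tp)-lp)/.0625,np.degrees((lQ.inv()*tQ).magnitude())/10.7),1)); lp,lQ=np.array(tp),tQ
E
python3 - <<'E'
from mv import *
y=.1435; g=np.array([.4841,-.2972,0])+R.from_euler('z',y).apply([-.036,0,0]); print(g)
plan((g+[0,0,.22],down(np.pi+y)))
E
```

```text
[ 0.4485 -0.3023  0.    ]
t 1.15 p [0.1427 0.557  0.2147] F [ 0.0749 -0.3418 -0.204 ] op 0.995 q [ 1.1137  0.1808  1.607  -0.      1.3538 -0.2063]
[-8.491, -12.61, -0.088] [-0.0, 0.0, -2.824] rows>= 14.6
```

Emit:
move_arm([
  [[-8.49,-12.61,-0.09],[0,0,-2.82],100],
  [[-8.49,-12.61,-0.09],[0,0,-2.82],100],
  [[-8.49,-12.61,-0.09],[0,0,-2.82],100],
  [[-8.49,-12.61,-0.09],[0,0,-2.82],100],
  [[-8.49,-12.61,-0.09],[0,0,-2.82],100],
  [[-8.49,-12.61,-0.09],[0,0,-2.82],100],
  [[-8.49,-12.61,-0.09],[0,0,-2.82],100],
  [[-8.49,-12.61,-0.09],[0,0,-2.82],100],
  [[-8.49,-12.61,-0.09],[0,0,-2.82],100],
  [[-8.49,-12.61,-0.09],[0,0,-2.82],100],
])

```text
time_s: 2.4
eef_pos: [0.3516, -0.0309, 0.219]
eef_rot: [0.001, -0.071, 0.997, -0.0]
wrist_force: [1.4, 0.5, 0.8]
opening: 1.003
```

```bash
cat > a.py <<'E'
from mv import *
y=.1435; g=np.array([.4841,-.2972,0])+R.from_euler('z',y).apply([-.036,0,0]); D=down(np.pi+y)
plan((g+[0,0,.20],D),(g+[0,0,.103],D),(g+[0,0,.22],D))
E
python3 a.py
```

```text
t 2.4 p [ 0.3516 -0.0309  0.219 ] F [1.4234 0.4862 0.7963] op 1.003 q [-0.4283 -0.3801  2.1097  0.0004  1.4097 -2.1413]
[-0.956, -4.707, 0.324] [-0.007, 0.015, -0.01] rows>= 4.6
[-0.953, -4.705, 1.941] [-0.007, 0.015, -0.01] rows>= 1.6
[-0.957, -4.707, -0.009] [-0.007, 0.015, -0.01] rows>= 1.9
```

```bash
python3 - <<'E'
from h import *
for i in range(5): viewer.camera("top")
E
python3 a.py
```

```text
t 2.65 p [ 0.3508 -0.0286  0.2183] F [-0.8528  1.1067  0.6666] op 1.0 q [-0.423  -0.3794  2.1108  0.0004  1.4109 -2.1352]
[-0.969, -4.746, 0.3] [0.005, -0.003, -0.015] rows>= 4.7
[-0.969, -4.747, 1.917] [0.005, -0.003, -0.015] rows>= 1.6
[-0.968, -4.746, -0.033] [0.005, -0.003, -0.015] rows>= 1.9
```

Emit:
move_arm([
  [[-0.97,-4.745,0.3],[0,0,0],100],
  [[-0.97,-4.745,0.3],[0,0,0],100],
  [[-0.97,-4.745,0.3],[0,0,0],100],
  [[-0.97,-4.745,0.3],[0,0,0],100],
  [[-0.97,-4.745,0.3],[0,0,0],100],
  [[-0.97,-4.745,0.3],[0,0,0],100],
  [[-0.97,-4.745,0.3],[0,0,0],100],
  [[-0.97,-4.745,0.3],[0,0,0],100],
])

```text
time_s: 3.65
eef_pos: [0.4496, -0.3002, 0.2007]
eef_rot: [0.0, -0.073, 0.997, 0.0]
wrist_force: [-1.2, 0.1, 0.5]
opening: 1.001
```

```bash
python3 a.py
```

```text
t 3.65 p [ 0.4496 -0.3002  0.2007] F [-1.1913  0.0993  0.5033] op 1.001 q [-0.8085  0.117   1.7085  0.0002  1.316  -2.5247]
[0.023, -0.033, 0.012] [0.0, 0.001, 0.014] rows>= 0.0
[0.024, -0.034, 1.629] [0.0, 0.001, 0.014] rows>= 1.6
[0.023, -0.033, -0.321] [0.0, 0.001, 0.014] rows>= 1.9
```

Emit:
move_arm([
  [[0.02,-0.03,0.5],[0,0,0],100],
  [[0.02,-0.03,1.0],[0,0,0],100],
  [[0.02,-0.03,1.4],[0,0,0],100],
  [[0.02,-0.03,1.62],[0,0,0],100],
  [[0.02,-0.03,1.62],[0,0,0],100],
  [[0.02,-0.03,1.62],[0,0,0],0],
  [[0.02,-0.03,1.62],[0,0,0],0],
  [[0.02,-0.03,1.62],[0,0,0],0],
  [[0.02,-0.03,1.62],[0,0,0],0],
  [[0.02,-0.03,1.62],[0,0,0],0],
])

```text
time_s: 4.9
eef_pos: [0.4486, -0.3044, 0.1039]
eef_rot: [0.0, -0.071, 0.997, -0.0]
wrist_force: [-0.2, -0.2, 0.4]
opening: 0.006
```

```bash
python3 a.py
```

```text
t 4.9 p [ 0.4486 -0.3044  0.1039] F [-0.2076 -0.2189  0.3632] op 0.006 q [-0.8153  0.2355  1.7838  0.0001  1.1213 -2.5289]
[-0.004, 0.032, -1.602] [-0.005, 0.005, -0.006] rows>= 1.5
[-0.003, 0.034, 0.014] [-0.005, 0.005, -0.006] rows>= 1.6
[-0.005, 0.032, -1.936] [-0.005, 0.005, -0.006] rows>= 1.9
```

Run:
```python
from h import *
a=viewer.camera("top")[130:270,340:510]; b=viewer.camera("side")[60:200,270:440]
cv2.imwrite("pics/c1.png",cv2.resize(np.hstack([a,b]),(800,330),interpolation=cv2.INTER_CUBIC))
```

```text
(no output)
```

View pics/c1.png

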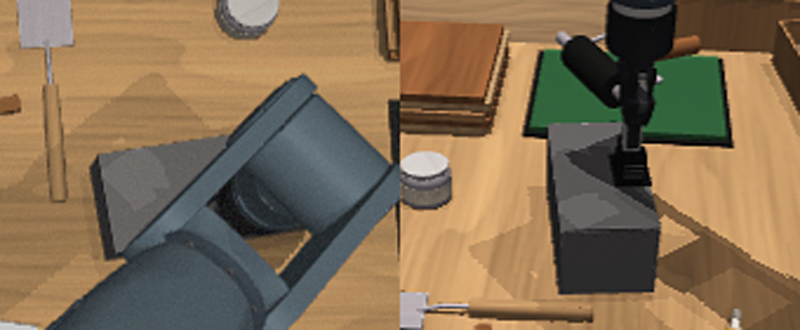

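Run:
```python
from mv import *
p,Q,o=state()
I=viewer.camera("side"); S=7; x0,y0,w,h=325,55,110,85
im=cv2.resize(I,None,fx=S,fy=S,interpolation=cv2.INTER_CUBIC)
def dot(P,c):
    q=(proj("side",P)[0]+.5)*S; cv2.circle(im,tuple(int(v) for v in q),4,c,-1)
dot(p,(0,0,255));dot(p+Q.apply([0,0,.008]),(0,255,0));dot(p-Q.apply([0,0,.065]),(255,255,0))
for b in COVER:
    q=(proj("side",T([.4841,-.2972,.1435],0)(b))+.5)*S
    for i in range(8):
        for k in(1,2,4):
            if i^k>i: cv2.line(im,tuple(int(v) for v in q[i]),tuple(int(v) for v in q[i^k]),(0,255,255),1)
im=np.clip(im.astype(float)*1.8,0,255).astype(np.uint8)
cv2.imwrite("pics/c2.png",im[y0*S:(y0+h)*S,x0*S:(x0+w)*S])
print(o)
```

```text
{'time_s': 5.0, 'q': array([-0.8151,  0.2363,  1.7847,  0.0002,  1.1213, -2.5289]), 'dq': array([0.0009, 0.0051, 0.0038, 0.0011, 0.0001, 0.0008]), 'joint_efforts': array([ -0.066 , -43.4572, -31.3211,  -0.0049,  -0.0181,   0.0001]), 'eef_pos': array([ 0.4481, -0.3037,  0.103 ]), 'eef_rot': array([-0.0002, -0.0714,  0.9975,  0.0003]), 'wrist_force': array([-0.2829, -0.3331, -0.3658]), 'torque': array([ 0.0102, -0.0039, -0.0062]), 'opening': 0.004456124449833716}
```

View pics/c2.png

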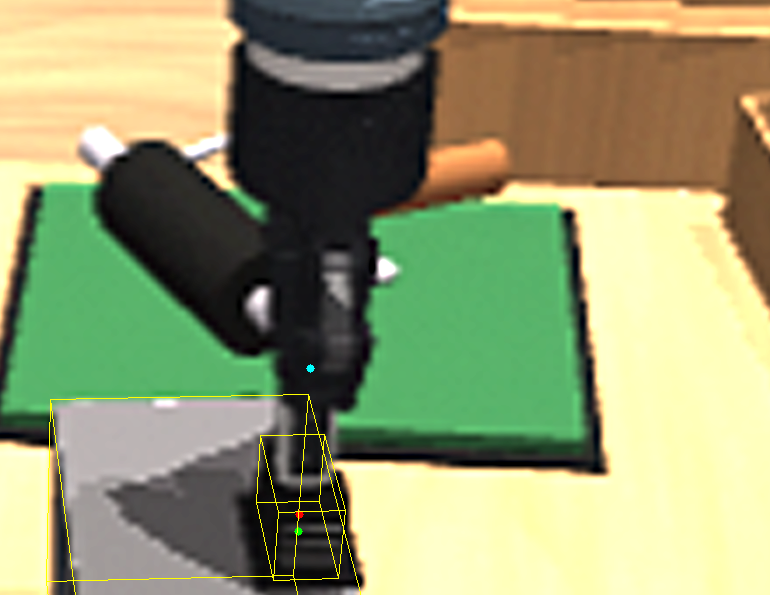

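Run:
```python
from h import *
a=cv2.imread("pics/side0.png"); b=viewer.camera("side")
f=lambda I: cv2.resize((255*(I[85:155,345:395]/255.)**.5).astype(np.uint8),(400,560),interpolation=cv2.INTER_CUBIC)
cv2.imwrite("pics/c3.png",np.hstack([f(a),f(b)]))
```

```text
(no output)
```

View pics/c3.png

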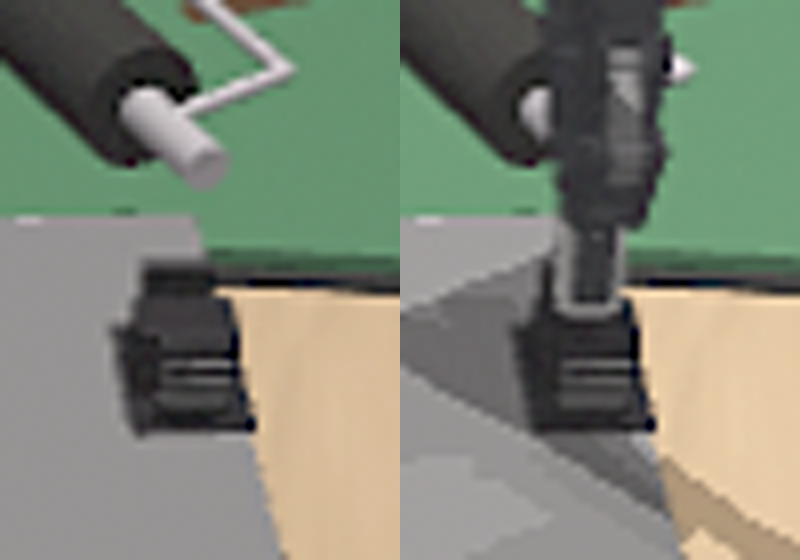

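The crop shows a low housing with a near button face at about (365–375,129–136). The shut fingers are between or above the buttons, not around them. I'll raise the gripper shut, reopen it, and go down again in stages.

Emit:
move_arm([
  [[0,0.02,-0.5],[0,0,0],0],
  [[0,0.02,-1.0],[0,0,0],0],
  [[0,0.02,-1.0],[0,0,0],0],
  [[0,0.02,-1.0],[0,0,0],100],
  [[0,0.02,-1.0],[0,0,0],100],
  [[0,0.02,-1.0],[0,0,0],100],
  [[0,0.02,-1.0],[0,0,0],100],
  [[0,0.02,-1.0],[0,0,0],100],
])

```text
time_s: 6.1
eef_pos: [0.4481, -0.3028, 0.163]
eef_rot: [-0.0, -0.071, 0.997, 0.0]
wrist_force: [0.1, -0.6, 0.4]
opening: 1.001
```

```bash
python3 a.py
python3 - <<'E'
from h import *
b=viewer.camera("side")
f=lambda I: cv2.resize((255*(I[70:155,335:400]/255.)**.5).astype(np.uint8),(459,600),interpolation=cv2.INTER_CUBIC)
cv2.imwrite("pics/c4.png",f(b))
E
```

```text
t 6.1 p [ 0.4481 -0.3028  0.163 ] F [ 0.0633 -0.6123  0.4377] op 1.001 q [-0.8138  0.158   1.7428 -0.      1.2411 -2.5276]
[-0.007, 0.007, -0.616] [0.002, -0.001, -0.004] rows>= 0.6
[-0.007, 0.007, 1.0] [0.002, -0.001, -0.004] rows>= 1.6
[-0.007, 0.007, -0.95] [0.002, -0.001, -0.004] rows>= 1.9
```

View pics/c4.png

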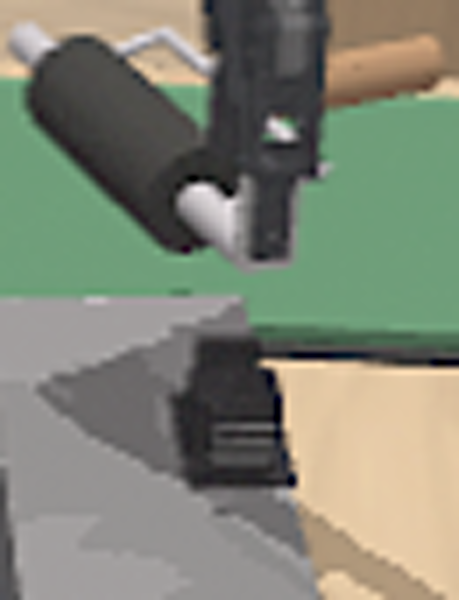

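Run:
```python
from mv import *
p,Q,o=state()
for s in(1,-1):
  for dz in(-.005,.008): print(s,dz,proj("side",p+Q.apply([0,s*.0425,dz]))[0], proj("side",p+Q.apply([0,s*.057,dz]))[0])
print(proj("side",p+Q.apply([0,0,.008])))
c=np.array([.4481,-.3037,.103]);print("shut tcp",proj("side",c),proj("side",c-[0,0,.008]),proj("side",c+[0,0,.02]))
```

```text
1 -0.005 [370.9876 115.0314] [371.7206 117.777 ]
1 0.008 [370.6248 119.3831] [371.3488 122.1516]
-1 -0.005 [366.965   99.9624] [366.3221  97.5541]
-1 0.008 [366.6491 104.1811] [366.0134 101.7505]
[[368.5817 111.5709]]
shut tcp [[367.2941 128.0098]] [[367.099  130.4764]] [[367.789  121.7522]]
```

Emit:
move_arm([
  [[0,0,0.4],[0,0,0],100],
  [[0,0,0.8],[0,0,0],100],
  [[0,0,1.1],[0,0,0],100],
  [[0,0,1.21],[0,0,0],100],
  [[0,0,1.21],[0,0,0],100],
  [[0,0,1.21],[0,0,0],100],
])

```text
time_s: 6.9
eef_pos: [0.4487, -0.3034, 0.0915]
eef_rot: [0.001, -0.071, 0.997, -0.001]
wrist_force: [-0.1, 0.1, 0.3]
opening: 0.999
```

```bash
python3 a.py
python3 - <<'E'
from h import *
b=viewer.camera("side")
f=lambda I: cv2.resize((255*(I[85:155,345:395]/255.)**.5).astype(np.uint8),(400,560),interpolation=cv2.INTER_CUBIC)
cv2.imwrite("pics/c5.png",f(b))
E
```

```text
t 6.9 p [ 0.4487 -0.3034  0.0915] F [-0.0654  0.109   0.322 ] op 0.999 q [-0.8138  0.252   1.7923  0.      1.0956 -2.5276]
[-0.0, 0.016, -1.808] [-0.009, 0.007, -0.003] rows>= 1.7
[0.001, 0.018, -0.191] [-0.009, 0.007, -0.003] rows>= 1.6
[-0.001, 0.015, -2.141] [-0.009, 0.007, -0.003] rows>= 1.9
```

View pics/c5.png

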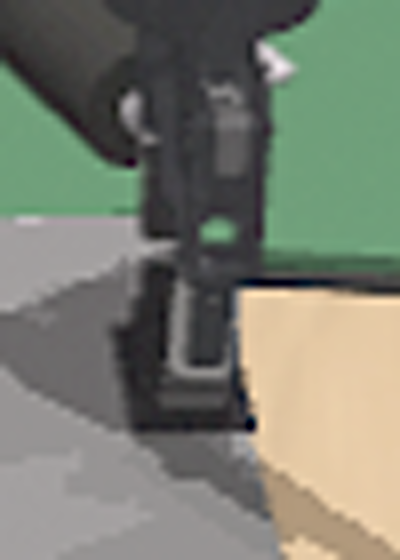

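The near fingertip shows at (370,132) in front of the near button. That puts it about 20 mm higher than the tool data implies, which explains the first miss. I'll go 8 mm lower and close.

Emit:
move_arm([
  [[0,0.02,0.1],[0,0,0],100],
  [[0,0.02,0.14],[0,0,0],100],
  [[0,0.02,0.14],[0,0,0],70],
  [[0,0.02,0.14],[0,0,0],50],
  [[0,0.02,0.14],[0,0,0],30],
  [[0,0.02,0.14],[0,0,0],30],
  [[0,0.02,0.14],[0,0,0],30],
  [[0,0.02,0.14],[0,0,0],30],
])

```text
time_s: 7.95
eef_pos: [0.4485, -0.3012, 0.0848]
eef_rot: [0.0, -0.072, 0.997, 0.0]
wrist_force: [-5.3, 7.4, 21.2]
opening: 0.455
```

Emit:
move_arm([
  [[0,0.0,-0.1],[0,0,0],0],
  [[0,0.0,-0.2],[0,0,0],0],
  [[0,0.0,-0.35],[0,0,0],0],
  [[0,0.0,-0.5],[0,0,0],0],
  [[0,0.0,-0.5],[0,0,0],0],
])

```text
time_s: 8.57
eef_pos: [0.4485, -0.3023, 0.1132]
eef_rot: [0.001, -0.071, 0.997, -0.001]
wrist_force: [-0.0, 0.3, -3.5]
opening: 0.448
```

Run:
```python
from mv import *
p,Q,o=state(); print(o["opening"],o["wrist_force"],p)
b=viewer.camera("side")
cv2.imwrite("pics/c6.png",cv2.resize((255*(b[60:200,300:420]/255.)**.6).astype(np.uint8),(514,600),interpolation=cv2.INTER_CUBIC))
```

```text
0.4479645581306116 [-0.0339  0.2669 -3.5314] [ 0.4485 -0.3023  0.1132]
```

View pics/c6.png

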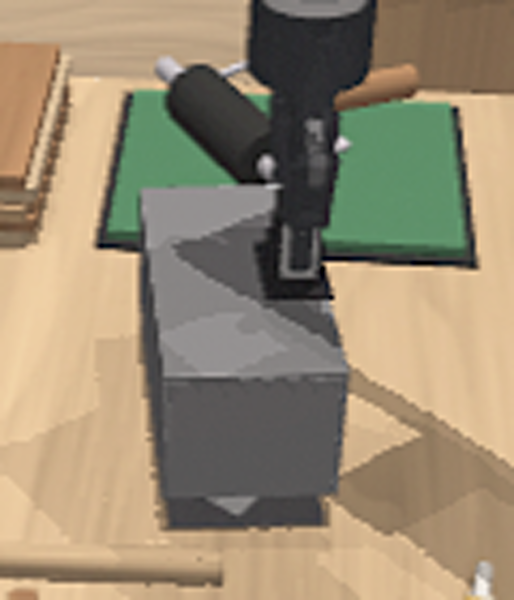

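The cover is off its latch and raised about 29 mm. The wrist carries 3.5 N, which matches its 300 g. I'll keep lifting.

```bash
cat > b.py <<'E'
from mv import *
y=.0485; g=np.array([.5073,.2997,0])+R.from_euler('z',y).apply([-.036,0,0]); D=down(np.pi+y)
p,Q,o=state(); plan(([p[0],p[1],.205],Q),(g+[0,0,.205],D),(g+[0,0,.11],D),(g+[0,0,.0935],D))
E
python3 b.py
```

```text
t 8.62 p [ 0.4482 -0.302   0.1127] F [ 0.0418  0.1202 -2.6282] op 0.448 q [-0.8126  0.2199  1.7825 -0.      1.1382 -2.5263]
[-0.001, -0.001, -1.539] [0.0, 0.0, 0.0] rows>= 1.5
[-1.806, 9.841, -1.546] [-0.006, 0.004, 0.676] rows>= 9.6
[-1.805, 9.842, 0.038] [-0.006, 0.004, 0.676] rows>= 1.5
[-1.805, 9.842, 0.313] [-0.006, 0.004, 0.676] rows>= 0.3
```

Emit:
move_arm([
  [[0,0,-0.4],[0,0,0],0],
  [[0,0,-0.8],[0,0,0],0],
  [[0,0,-1.2],[0,0,0],0],
  [[0,0,-1.54],[0,0,0],0],
  [[0,0,-1.54],[0,0,0],0],
  [[-0.1,0.5,-1.54],[0,0,0.05],0],
  [[-0.2,1.1,-1.54],[0,0,0.1],0],
  [[-0.32,1.8,-1.54],[0,0,0.15],0],
  [[-0.45,2.5,-1.54],[0,0,0.2],0],
  [[-0.55,3.0,-1.54],[0,0,0.23],0],
])

```text
time_s: 9.88
eef_pos: [0.454, -0.1167, 0.203]
eef_rot: [-0.001, -0.056, 0.998, 0.001]
wrist_force: [0.2, 0.0, -4.3]
opening: 0.447
```

```bash
python3 b.py
```

```text
t 9.88 p [ 0.454  -0.1167  0.203 ] F [ 0.1813  0.0239 -4.3283] op 0.447 q [-0.5058 -0.0495  1.8755  0.0003  1.3182 -2.1879]
[0.0, 0.0, -0.034] [0.0, 0.0, 0.0] rows>= 0.0
[-1.054, 6.836, -0.024] [0.012, -0.014, 0.45] rows>= 6.6
[-1.057, 6.833, 1.559] [0.012, -0.014, 0.45] rows>= 1.5
[-1.058, 6.833, 1.834] [0.012, -0.014, 0.45] rows>= 0.3
```

Emit:
move_arm([
  [[-0.1,0.7,0],[0,0,0.05],0],
  [[-0.22,1.45,0],[0,0,0.1],0],
  [[-0.34,2.2,0],[0,0,0.15],0],
  [[-0.46,3.0,0],[0,0,0.2],0],
  [[-0.58,3.8,0],[0,0,0.25],0],
  [[-0.7,4.6,0],[0,0,0.3],0],
  [[-0.83,5.4,0],[0,0,0.37],0],
  [[-0.95,6.15,0],[0,0,0.42],0],
  [[-1.06,6.8,0],[0,0,0.45],0],
  [[-1.06,6.8,0],[0,0,0.45],0],
])

```text
time_s: 11.12
eef_pos: [0.4718, 0.2958, 0.2027]
eef_rot: [-0.001, -0.026, 1.0, -0.0]
wrist_force: [-0.1, -0.6, -2.6]
opening: 0.447
```

```bash
python3 b.py
```

```text
t 11.12 p [0.4718 0.2958 0.2027] F [-0.0904 -0.5834 -2.5579] op 0.447 q [ 0.3464  0.1533  1.6637  0.0007  1.3272 -1.276 ]
[0.0, -0.0, -0.039] [0.0, 0.0, 0.0] rows>= 0.0
[0.006, 0.037, -0.039] [-0.001, -0.019, 0.021] rows>= 0.0
[0.002, 0.037, 1.545] [-0.001, -0.019, 0.021] rows>= 1.5
[0.001, 0.037, 1.82] [-0.001, -0.019, 0.021] rows>= 0.3
```

Emit:
move_arm([
  [[0,0.04,0.4],[0,0,0.02],0],
  [[0,0.04,0.8],[0,0,0.02],0],
  [[0,0.04,1.2],[0,0,0.02],0],
  [[0,0.04,1.5],[0,0,0.02],0],
  [[0,0.04,1.65],[0,0,0.02],0],
  [[0,0.04,1.75],[0,0,0.02],0],
  [[0,0.04,1.8],[0,0,0.02],0],
  [[0,0.04,1.8],[0,0,0.02],0],
])

```text
time_s: 12.12
eef_pos: [0.4733, 0.2962, 0.097]
eef_rot: [0.0, -0.023, 1.0, 0.0]
wrist_force: [-0.5, -0.6, -4.5]
opening: 0.444
```

```bash
python3 b.py
```

```text
t 12.12 p [0.4733 0.2962 0.097 ] F [-0.4793 -0.5524 -4.5416] op 0.444 q [ 0.3467  0.2785  1.7457 -0.      1.1167 -1.2694]
[-0.001, 0.0, -1.8] [0.0, 0.0, 0.0] rows>= 1.7
[0.029, 0.03, -1.8] [0.001, 0.004, -0.023] rows>= 0.0
[0.03, 0.03, -0.217] [0.001, 0.004, -0.023] rows>= 1.5
[0.031, 0.03, 0.058] [0.001, 0.004, -0.023] rows>= 0.3
```

Emit:
move_arm([
  [[0.03,0.03,0.03],[0,0,0],0],
  [[0.03,0.03,0.05],[0,0,0],0],
  [[0.03,0.03,0.07],[0,0,0],0],
  [[0.03,0.03,0.07],[0,0,0],0],
])

```text
time_s: 12.62
eef_pos: [0.4712, 0.298, 0.093]
eef_rot: [0.0, -0.023, 1.0, 0.0]
wrist_force: [-2.1, -0.3, 2.1]
opening: 0.451
```

Emit:
move_arm([
  [[0,0,0],[0,0,0],60],
  [[0,0,0],[0,0,0],80],
  [[0,0,0],[0,0,0],100],
  [[0,0,0],[0,0,0],100],
  [[0,0,0],[0,0,0],100],
  [[0,0,-0.4],[0,0,0],100],
  [[0,0,-0.9],[0,0,0],100],
  [[0,0,-1.6],[0,0,0],100],
  [[0,0,-2.2],[0,0,0],100],
  [[0,0,-2.2],[0,0,0],100],
])

```text
time_s: 13.88
eef_pos: [0.4732, 0.2987, 0.2283]
eef_rot: [0.003, -0.023, 1.0, 0.001]
wrist_force: [0.5, 0.0, -0.4]
opening: 0.996
```

```bash
cat > pins.py <<'E'
from mv import *
def wood(n,m,I):
    hsv=cv2.cvtColor(I[n],cv2.COLOR_BGR2HSV)[m]; return np.median(hsv[:,1])
def pins(I,verbose=1):
    "wooden pins: masks in top, fit with all 2 flips, refine with side"
    P={n:outs(n,"pin0") for n in I}; out=[]
    for d in P["top"]:
        m=d["region"]; c=np.array(d["centre"])*[640,400]
        if d["score"]<.25 or m.sum()<120 : continue
        sat=wood("top",m,I); a=ray("top",c,.009)
        v,u=np.nonzero(m); W=np.array([ray("top",(x,y),.009)[:2] for x,y in zip(u,v)]); w=np.linalg.svd(W-W.mean(0))[2][0]
        ms={"top":m}
        q=proj("side",a)[0]; cc=[x for x in P["side"] if np.hypot(*(np.array(x["centre"])*[640,400]-q))<14 and x["score"]>.25]
        if cc: ms["side"]=cc[0]["region"]
        best=max((fit(ms,PIN,np.array([a[0]+.015*s*w[0],a[1]+.015*s*w[1],np.arctan2(s*w[1],s*w[0])]),.009) for s in(1,-1)),key=lambda r:r[1])
        if verbose: print("pin",np.round(c,1),round(d["score"],2),"sat",sat,list(ms),best)
        out.append((best[0],best[1],sat))
    return out
E
python3 - <<'E'
from pins import *
plan()
I={n:viewer.camera(n) for n in("top","side")}
pins(I)
for nm in("cover","board"):
    m={n:outs(n,nm) for n in I}
    pp,p0=(COVER,np.array([.507,.30,.05])) if nm=="cover" else (BOARD,np.array([.507,.3,.05]))
    for n in m:
        for d in m[n]:
            if d["score"]>.3: print(nm,n,d["score"],fit({n:d["region"]},pp,p0,.008 if nm=="cover" else 0))
cv2.imwrite("pics/s7.png",I["side"]);cv2.imwrite("pics/t7.png",I["top"])
for nm in("sockets","block"):
    for n in I:
        for d in outs(n,nm): np.save(f"{nm}_{n}.npy",d["region"]); print(nm,n,d["score"],np.array(d["centre"])*[640,400],d["region"].sum()); break
im=np.hstack([cv2.resize(I["top"][165:255,365:495],(520,360)),cv2.resize(I["side"][95:195,320:390],(252,360))])
cv2.imwrite("pics/blk.png",im)
E
```

```text
t 13.88 p [0.4732 0.2987 0.2283] F [ 0.5212  0.0374 -0.4184] op 0.996 q [ 0.3509  0.1297  1.6374  0.      1.3674 -1.2652]
pin [303.6 148.6] 0.79 sat 151.0 ['top', 'side'] (array([ 0.6643,  0.0055, -1.7661]), np.float64(0.894259495287238))
pin [351.9 269.9] 0.74 sat 8.0 ['top', 'side'] (array([ 0.3262, -0.1117, -1.7201]), np.float64(0.7105417844723627))
pin [330.5 176.7] 0.67 sat 150.0 ['top', 'side'] (array([ 0.5877, -0.0206,  1.746 ]), np.float64(0.8521664906456199))
pin [308.1 207.7] 0.6 sat 154.0 ['top', 'side'] (array([ 0.5057, -0.0032, -1.5771]), np.float64(0.8091443289125538))
pin [232.2 299.3] 0.57 sat 28.0 ['top', 'side'] (array([0.2626, 0.2511, 1.1871]), np.float64(0.8827900538364657))
pin [322.4 233.4] 0.46 sat 153.0 ['top', 'side'] (array([0.4306, 0.0104, 1.8935]), np.float64(0.6255824552701088))
cover top 0.74 (array([0.5032, 0.2969, 0.0473]), np.float64(0.6007613601129983))
cover side 0.57 (array([0.5029, 0.299 , 0.0467]), np.float64(0.9573099587614459))
board top 0.72 (array([0.5076, 0.2978, 0.0448]), np.float64(0.3119638628455441))
board top 0.44 (array([0.507, 0.3  , 0.05 ]), np.float64(0.0))
board side 0.75 (array([0.5062, 0.3041, 0.0483]), np.float64(0.3706598591313943))
board side 0.62 (array([0.4833, 0.3281, 0.3163]), np.float64(0.012020412433595529))
board side 0.56 (array([0.507, 0.3  , 0.05 ]), np.float64(0.0))
sockets top 0.72 [426.624 210.32 ] 2048
sockets side 0.28 [294.528 345.52 ] 4899
block top 0.56 [423.424 213.6  ] 3145
block side 0.48 [353.984 311.88 ] 206
```

View pics/blk.png

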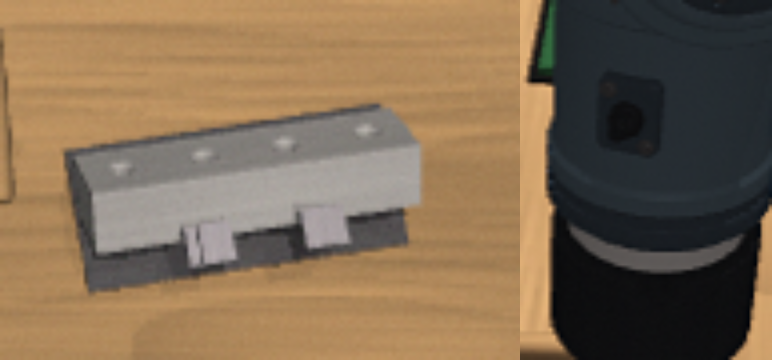

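The cover stands at about (0.503,0.298), 4 mm from the board centre, with the board yaw. The bare block shows four socket mouths near top-picture pixels (395,207), (416,204), (437,201) and (456,197). I'll measure where the mouths lie.

Run:
```python
from mv import *
B=np.array([.4841,-.2972,0]); Rz=R.from_euler('z',.1435)
I=cv2.imread("pics/t7.png"); g=cv2.cvtColor(I,cv2.COLOR_BGR2GRAY).astype(float)
for u,v in((395.25,207),(415.75,203.75),(436.75,200.75),(456.5,197.25)):
    x0,y0=int(u)-6,int(v)-5; w=g[y0:y0+11,x0:x0+13]; w=np.clip(w-np.median(w)-8,0,None); yy,xx=np.mgrid[0:11,0:13]
    c=((w*xx).sum()/w.sum()+x0,(w*yy).sum()/w.sum()+y0)
    print(np.round(c,2),"block",Rz.inv().apply(ray("top",(u,v),.057)-B),Rz.inv().apply(ray("top",c,.057)-B))
a=np.radians(35); n=np.array([np.cos(a),0,np.sin(a)]); s=np.array([np.sin(a),0,-np.cos(a)])
m=np.load("sockets_top.npy")
from scipy.optimize import minimize
def slab(mx,dy,dyaw):
    pts=np.array([np.array([mx,0,.057])+s*i*.03-n*k*.045+np.array([0,j*.11,0]) for i in(1,-1) for j in(1,-1) for k in(0,1)])
    return R.from_euler('z',.1435+dyaw).apply(pts+[0,dy,0])+B
def cost(u):
    h=cv2.convexHull(((proj("top",slab(u[0]*.01,u[1]*.01,u[2]*.1))+.5)*4).astype(np.float32)); im=np.zeros((1600,2560),np.uint8); cv2.fillPoly(im,[np.round(h*16).astype(np.int32)],255,shift=4)
    im=cv2.resize(im,(640,400),interpolation=cv2.INTER_AREA)/255.; return 1-np.minimum(im,m).sum()/np.maximum(im,m).sum()
b=minimize(cost,[1,0,0],method="Nelder-Mead",options=dict(initial_simplex=[[1,0,0],[3,0,0],[1,1,0],[1,0,.5]])); print(b.x*[10,10,.1],b.fun)
```

```text
[396.1  208.63] block [0.0237 0.0824 0.057 ] [0.019  0.0809 0.057 ]
[415.39 203.48] block [0.0241 0.0265 0.057 ] [0.0249 0.0273 0.057 ]
[436.41 200.88] block [ 0.0235 -0.0307  0.057 ] [ 0.0233 -0.0297  0.057 ]
[456.42 197.6 ] block [ 0.0249 -0.085   0.057 ] [ 0.024  -0.0846  0.057 ]
[25.2849 -0.5571  0.    ] 0.06865678653642515
```

```bash
cat > pk.py <<'E'
from mv import *
import sys
# usage: pk.py x y yaw flip back zs...
x,y,yaw,flip,back=map(float,sys.argv[1:6]); d=np.array([np.cos(yaw),np.sin(yaw),0])
g=np.array([x,y,0])-d*back; D=down(yaw+np.pi*flip); print("g",g)
plan(*[(g+[0,0,float(z)],D) for z in sys.argv[6:]])
E
python3 pk.py .4306 .0105 1.885 0 .037 .22 .08
```

```text
g [ 0.442  -0.0247  0.    ]
t 14.78 p [0.4711 0.2978 0.2245] F [ 0.3862 -0.0689 -0.5863] op 0.998 q [ 0.3508  0.1332  1.6412  0.      1.3671 -1.2652]
[0.727, -5.348, 0.074] [0.001, 0.0, 9.323] rows>= 7.0
[0.728, -5.348, 2.407] [0.001, 0.0, 9.323] rows>= 2.2
```

Emit:
move_arm([
  [[0.73,-5.35,0.07],[0,0,9.32],40],
  [[0.73,-5.35,0.07],[0,0,9.32],40],
  [[0.73,-5.35,0.07],[0,0,9.32],40],
  [[0.73,-5.35,0.07],[0,0,9.32],40],
  [[0.73,-5.35,0.07],[0,0,9.32],40],
  [[0.73,-5.35,0.07],[0,0,9.32],40],
  [[0.73,-5.35,0.07],[0,0,9.32],40],
  [[0.73,-5.35,1.2],[0,0,9.32],40],
  [[0.73,-5.35,2.2],[0,0,9.32],40],
  [[0.73,-5.35,2.4],[0,0,9.32],40],
])

```text
time_s: 16.02
eef_pos: [0.4387, -0.0238, 0.0772]
eef_rot: [-0.004, 0.588, 0.809, -0.001]
wrist_force: [0.7, -0.6, 0.9]
opening: 0.4
```

Emit:
move_arm([
  [[0,0,0],[0,0,0],40],
  [[0,0,0],[0,0,0],40],
  [[0,0,0],[0,0,0],40],
])

```text
time_s: 16.4
eef_pos: [0.4436, -0.0254, 0.0825]
eef_rot: [0.002, 0.587, 0.809, 0.001]
wrist_force: [0.3, -0.3, 0.6]
opening: 0.399
```

```bash
python3 pk.py .4306 .0105 1.885 0 .037 .08 .02
python3 - <<'E'
from h import *
for i in(1,2):cv2.imwrite("pics/s8.png",viewer.camera("side"))
I=cv2.imread("pics/s8.png"); cv2.imwrite("pics/s8c.png",cv2.resize((255*(I[165:255,310:410]/255.)**.6).astype(np.uint8),(660,594),interpolation=cv2.INTER_CUBIC))
E
```

```text
g [ 0.442  -0.0247  0.    ]
t 16.4 p [ 0.4436 -0.0254  0.0825] F [ 0.3414 -0.2525  0.6337] op 0.399 q [-0.3254  0.0583  2.04   -0.      1.0392 -0.6403]
[0.019, -0.022, 0.042] [0.024, 0.018, 0.005] rows>= 0.0
[0.021, -0.025, 1.042] [0.024, 0.018, 0.005] rows>= 1.0
```

View pics/s8c.png

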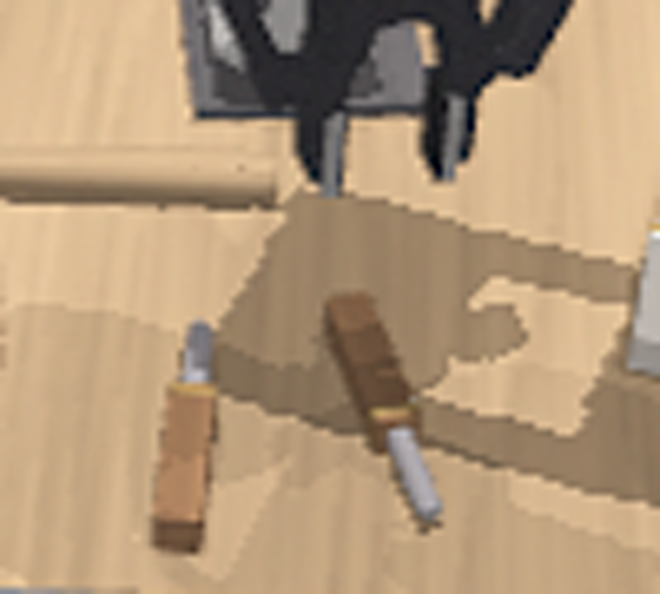

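Run:
```python
from mv import *
p,Q,o=state(); print(p)
from scipy.optimize import least_squares
ob=np.array([[360.5,194.5],[377.4,192.3]])
def f(u,fx=0): 
    return (np.vstack([proj("side",p+Q.apply([fx+.0,s*u[0],u[1]])) for s in(-1,1)])-ob).ravel()
for fx in(0,.008,.011):
  for sg in(1,-1):
    r=least_squares(lambda u:f(u,fx),[.02*sg,0]); print(fx,sg,r.x,r.fun)
r=least_squares(lambda u:f(u,u[2]),[.02,0,0]);print(r.x,r.fun)
```

```text
[ 0.443  -0.0251  0.0818]
0 1 [-0.0204 -0.0121] [-1.8415 -0.1071 -1.8837 -0.2361]
0 -1 [-0.0204 -0.0121] [-1.8415 -0.1071 -1.8837 -0.2361]
0.008 1 [-0.0202 -0.0182] [-0.6412  0.0045 -0.6682 -0.1285]
0.008 -1 [-0.0202 -0.0182] [-0.6412  0.0045 -0.6682 -0.1285]
0.011 1 [-0.0202 -0.0205] [-0.185   0.0484 -0.2062 -0.0861]
0.011 -1 [-0.0202 -0.0205] [-0.185   0.0484 -0.2062 -0.0861]
[-0.0201 -0.0215  0.0123] [ 0.0093  0.0673 -0.0094 -0.0678]
```

In the crop (picture 12) the open fingertips are at (360,194) and (377,192). That puts them about 20 mm behind the reported TCP, again shorter than stated. I'll descend with checks.

Emit:
move_arm([
  [[0.02,-0.02,0.4],[0,0,0],40],
  [[0.02,-0.02,0.8],[0,0,0],40],
  [[0.02,-0.02,1.1],[0,0,0],40],
  [[0.02,-0.02,1.3],[0,0,0],40],
  [[0.02,-0.02,1.4],[0,0,0],40],
  [[0.02,-0.02,1.4],[0,0,0],40],
])

```text
time_s: 17.25
eef_pos: [0.4404, -0.0241, -0.0035]
eef_rot: [-0.0, 0.588, 0.809, -0.0]
wrist_force: [-0.4, -0.1, -0.5]
opening: 0.402
```

```bash
python3 pk.py .4306 .0105 1.885 0 .037 -.008 -.012
```

```text
g [ 0.442  -0.0247  0.    ]
t 17.25 p [ 0.4404 -0.0241 -0.0035] F [-0.4481 -0.0713 -0.5081] op 0.402 q [-0.3249  0.2307  2.0737 -0.      0.8372 -0.6396]
[-0.018, 0.022, 0.075] [-0.001, -0.0, 0.004] rows>= 0.1
[-0.018, 0.022, 0.141] [-0.001, -0.0, 0.004] rows>= 0.1
```

Emit:
move_arm([
  [[-0.02,0.02,0.05],[0,0,0],40],
  [[-0.02,0.02,0.11],[0,0,0],40],
  [[-0.02,0.02,0.11],[0,0,0],40],
  [[-0.02,0.02,0.11],[0,0,0],30],
  [[-0.02,0.02,0.11],[0,0,0],20],
  [[-0.02,0.02,0.11],[0,0,0],10],
  [[-0.02,0.02,0.11],[0,0,0],0],
  [[-0.02,0.02,0.11],[0,0,0],0],
])

```text
time_s: 18.25
eef_pos: [0.442, -0.0249, -0.0098]
eef_rot: [0.0, 0.588, 0.809, 0.0]
wrist_force: [-2.3, -0.1, 5.4]
opening: 0.189
```

```bash
cat > ins.py <<'E'
from mv import *
import sys
MX,DY,DZ=.0247,-.001,0.
BY=.1435; Rb=R.from_euler('z',BY); B=np.array([.4841,-.2972,0])
a=np.radians(35); nb=np.array([np.cos(a),0,np.sin(a)]); n=Rb.apply(nb)
SY=[-.084,-.028,.028,.084]
def mouth(i): return B+Rb.apply([MX,SY[i]+DY,.057+DZ])
zt=Rb.apply([np.sin(a),0,-np.cos(a)])
def tgt(i,st,flip,back,k,ox=0,oy=0):
    "TCP pose with the shoulder st in front of the mouth; k: pin axis behind TCP; ox/oy extra shift along slab up-slope / block y"
    Q=rot((-n if not flip else n),zt)
    return mouth(i)+n*(st+back)+zt*(k-ox)+Rb.apply([0,oy,0]),Q
if __name__=="__main__":
    i,flip,back,k,ox,oy=int(sys.argv[1]),int(sys.argv[2]),*map(float,sys.argv[3:7])
    plan(*[tgt(i,float(s),flip,back,k,ox,oy) for s in sys.argv[7:]])
E
python3 ins.py 3 0 .037 .019 0 0 .15 .07
```

```text
t 18.25 p [ 0.442  -0.0249 -0.0098] F [-2.2765 -0.0825  5.4377] op 0.189 q [-0.3255  0.248   2.0705 -0.      0.8229 -0.6403]
[-3.707, 2.598, -2.641] [-3.054, -3.627, -9.688] rows>= 8.1
[-3.521, 1.522, -1.877] [-3.054, -3.627, -9.688] rows>= 1.3
```

Emit:
move_arm([
  [[0,0,-0.5],[0,0,0],0],
  [[0,0,-1.2],[0,0,0],0],
  [[0,0,-2.0],[0,0,0],0],
  [[0,0,-3.0],[0,0,0],0],
  [[0,0,-3.5],[0,0,0],0],
  [[0,0,-3.5],[0,0,0],0],
  [[0,0,-3.5],[0,0,0],0],
])

```text
time_s: 19.12
eef_pos: [0.441, -0.0245, 0.1985]
eef_rot: [-0.001, 0.588, 0.809, -0.0]
wrist_force: [-0.3, 0.1, -0.7]
opening: 0.191
```

```bash
python3 ins.py 3 0 .037 .019 0 0 .15 .07
```

```text
t 19.12 p [ 0.441  -0.0245  0.1985] F [-0.281   0.0727 -0.6592] op 0.191 q [-0.3256 -0.1117  1.9426  0.      1.3127 -0.6402]
[-3.717, 2.614, 0.821] [-3.058, -3.643, -9.689] rows>= 8.1
[-3.532, 1.539, 1.588] [-3.058, -3.643, -9.689] rows>= 1.3
```

Emit:
move_arm([
  [[-0.4,0.3,0.1],[-0.3,-0.36,-0.97],0],
  [[-0.8,0.55,0.2],[-0.61,-0.73,-1.94],0],
  [[-1.2,0.8,0.25],[-0.92,-1.09,-2.9],0],
  [[-1.6,1.1,0.35],[-1.22,-1.46,-3.88],0],
  [[-2.0,1.4,0.45],[-1.53,-1.82,-4.84],0],
  [[-2.4,1.7,0.55],[-1.83,-2.18,-5.81],0],
  [[-2.8,2.0,0.6],[-2.14,-2.55,-6.78],0],
  [[-3.2,2.25,0.7],[-2.45,-2.91,-7.75],0],
  [[-3.5,2.45,0.77],[-2.75,-3.28,-8.72],0],
  [[-3.72,2.61,0.82],[-3.06,-3.64,-9.69],0],
])

```text
time_s: 20.38
eef_pos: [0.6588, -0.1882, 0.1472]
eef_rot: [0.3, -0.07, 0.951, 0.023]
wrist_force: [-0.3, 1.1, -0.2]
opening: 0.191
```

Emit:
move_arm([
  [[0,0,0],[0,0,0],0],
  [[0,0,0],[0,0,0],0],
  [[0,0,0],[0,0,0],0],
])

```text
time_s: 20.75
eef_pos: [0.6596, -0.1876, 0.1504]
eef_rot: [0.3, -0.068, 0.951, 0.022]
wrist_force: [1.0, -0.4, -0.4]
opening: 0.19
```

```bash
python3 ins.py 3 0 .037 .019 0 0 .15 .07
cat > inhand.py <<'E'
from ins import *
def segs(k,back,flip,p,Q):
    s=-1 if flip else 1
    X=Q.apply([s,0,0]); o=p+Q.apply([s*back,0,-k]); return o,X
def P3(o,Q,flip):
    s=-1 if flip else 1
    return lambda P:o+Q.apply(P*[s,1,1])
def silq(n,f):
    im=np.zeros((1600,2560),np.uint8)
    for b in PIN:
        h=cv2.convexHull(((proj(n,f(b))+.5)*4).astype(np.float32)); cv2.fillPoly(im,[np.round(h*16).astype(np.int32)],255,shift=4)
    return cv2.resize(im,(640,400),interpolation=cv2.INTER_AREA)/255.
if __name__=="__main__":
    flip,back,k=int(sys.argv[1]),float(sys.argv[2]),float(sys.argv[3])
    I={n:viewer.camera(n) for n in("top","side")}; p,Q,o=state(); sh,X=segs(k,back,flip,p,Q)
    print("expect shoulder",sh,"tip",sh+X*.04)
    for n in I:
        q=proj(n,[sh,sh+X*.04,sh-X*.07]); print(n,"exp sh/tip/end",q.tolist())
        for d in outs(n,"pin0"):
            c=np.array(d["centre"])*[640,400]
            if np.hypot(*(c-q[0]))<40: print("  net",d["score"],c,d["region"].sum()); np.save(f"ih_{n}.npy",d["region"]); break
        x0,y0=(np.clip(q[0]-[40,40],0,[560,320])).astype(int)
        im=cv2.resize(I[n][y0:y0+80,x0:x0+80],(400,400),interpolation=cv2.INTER_CUBIC); im=(255*(im/255.)**.7).astype(np.uint8)
        for u in q: cv2.circle(im,tuple(int(v) for v in (u+.5-[x0,y0])*5),3,(0,255,255),-1)
        I[n]=im
    cv2.imwrite(sys.argv[4],np.hstack([I["top"],I["side"]]))
E
python3 inhand.py 0 .037 .019 pics/ih1.png
```

```text
t 20.75 p [ 0.6596 -0.1876  0.1504] F [ 1.0431 -0.4305 -0.3627] op 0.19 q [-0.6606  0.2034  1.857   0.6578  0.7429 -2.7918]
[0.025, -0.006, 0.018] [0.001, 0.005, -0.005] rows>= 0.0
[1.358, -0.007, 0.017] [0.001, 0.005, -0.005] rows>= 1.3
expect shoulder [ 0.6191 -0.1937  0.1452] tip [ 0.5867 -0.1984  0.1222]
top exp sh/tip/end [[391.1987256558683, 153.87858260884695], [392.2420397349713, 168.3194768335897], [389.3063309113188, 127.68525033732564]]
side exp sh/tip/end [[301.1475926073474, 132.28439548324062], [313.9096463846317, 139.58006910157306], [277.93394809499, 119.01386890423449]]
  net 0.7 [294.08 131.6 ] 206
```

View pics/ih1.png

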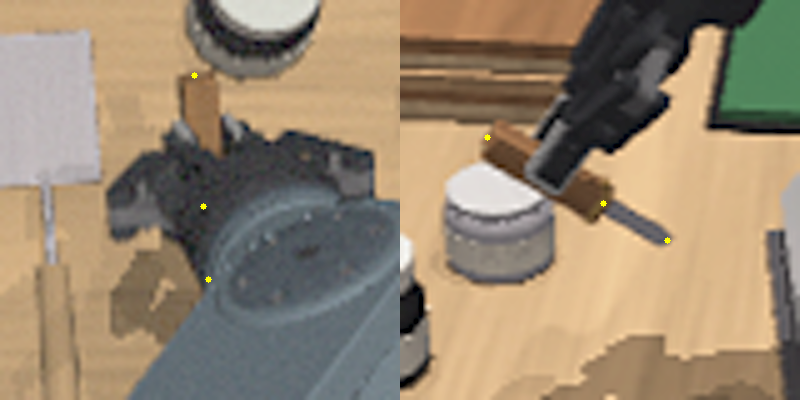

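In the side view the in-hand pin matches my prediction at the tip and shoulder, so the finger offset belongs to the tool frame (k = 19 mm). In the top view it agrees within about 1 px. I'll insert it into socket 3 in stages.

Emit:
move_arm([
  [[0.5,-0.01,0.02],[0,0,0],0],
  [[1.0,-0.01,0.02],[0,0,0],0],
  [[1.5,-0.01,0.02],[0,0,0],0],
  [[1.75,-0.01,0.02],[0,0,0],0],
  [[1.85,-0.01,0.02],[0,0,0],0],
  [[1.95,-0.01,0.02],[0,0,0],0],
  [[1.95,-0.01,0.02],[0,0,0],0],
  [[1.95,-0.01,0.02],[0,0,0],0],
])

```text
time_s: 21.95
eef_pos: [0.5678, -0.2018, 0.0849]
eef_rot: [0.3, -0.068, 0.951, 0.021]
wrist_force: [3.1, 4.5, 3.2]
opening: 0.189
```

```bash
python3 ins.py 3 0 .037 .019 0 0 .034 0
```

```text
t 21.95 p [ 0.5678 -0.2018  0.0849] F [3.0664 4.4661 3.1592] op 0.189 q [-0.8156  0.1702  2.0673  0.8167  0.6988 -3.1168]
[0.064, 0.009, 0.012] [-0.002, -0.005, -0.005] rows>= 0.1
[0.631, 0.009, 0.012] [-0.002, -0.005, -0.005] rows>= 0.5
```

Run:
```python
from ins import *
p,Q,o=state(); q=o["q"]
def M(q,c): return R.from_euler('z',q[0])*R.from_euler('y',q[1]+q[2])*R.from_euler('z',q[3])*R.from_euler('y',q[4])*R.from_euler('z',q[5]+c)
for s4 in(1,-1):
  for s6 in(1,-1):
    for c in(0,np.pi/2,np.pi,-np.pi/2):
      qq=q.copy();qq[3]*=s4;qq[5]*=s6; e=np.degrees((M(qq,c).inv()*Q).magnitude())
      if e<8: print(s4,s6,c,e); best=(s4,s6,c)
s4,s6,c=best
for roll in range(-40,41,10):
    Qt=Q*R.from_euler('x',roll,degrees=True); W=(R.from_euler('z',q[0])*R.from_euler('y',q[1]+q[2])).inv()*Qt
    a,b,g=W.as_euler('ZYZ'); print(roll,"q4",s4*a,"q5",b,"q6",s6*(g-c))
```

```text
1 1 1.5707963267948966 1.7370712047101964e-14
1 -1 1.5707963267948966 2.8412733327354003
-40 q4 0.8329192132605152 q5 1.396790579585844 q6 3.1253988071870795
-30 q4 0.8299274373050768 q5 1.2222815133503084 q6 3.124623085046387
-20 q4 0.8265261327509952 q5 1.0477757133010006 q6 3.1231818886884426
-10 q4 0.8223551139753953 q5 0.8732760522604639 q6 3.1207823936148085
0 q4 0.8167380191091235 q5 0.6987879252934452 q6 3.116797866287121
10 q4 0.8081384497859029 q5 0.5243235894397106 q6 3.1097300309612907
20 q4 0.7920012448737151 q5 0.3499193970085884 q6 3.095054325095579
30 q4 0.7457835599460934 q5 0.1757554774362454 q6 3.0502536706429337
40 q4 -0.7034310394600354 q5 0.01595727124180889 q6 1.6024345131060544
```

The wrist joint (q6) is at the end of its range in this approach. I'll back out and roll the hand 25° about the pin's axis, which the round shaft allows. That swings the wrist towards the arm's plane.

```bash
python3 - <<'E'
s=open('ins.py').read()
s=s.replace('k,ox=0,oy=0):','k,ox=0,oy=0,roll=0):').replace("    return mouth(i)+n*(st+back)+zt*(k-ox)","    Q=Q*R.from_euler('x',roll,degrees=True)\n    return mouth(i)+n*(st+back)+Q.apply([0,0,k])-zt*ox")
s=s.replace("float(s),flip,back,k,ox,oy) for s in sys.argv[7:]","float(s),flip,back,k,ox,oy,float(sys.argv[7])) for s in sys.argv[8:]")
open('ins.py','w').write(s)
E
python3 ins.py 3 0 .037 .019 0 0 25 .06 .036 0; python3 ins.py 3 0 .037 .019 0 0 0 .06
```

```text
t 21.95 p [ 0.5678 -0.2018  0.0849] F [3.0664 4.4661 3.1592] op 0.189 q [-0.8156  0.1702  2.0673  0.8167  0.6988 -3.1168]
[-0.369, -0.124, -0.018] [3.123, -0.006, -0.003] rows>= 2.3
[0.031, -0.125, -0.018] [3.123, -0.006, -0.003] rows>= 0.4
[0.631, -0.125, -0.017] [3.123, -0.006, -0.003] rows>= 0.6
t 21.95 p [ 0.5678 -0.2018  0.0849] F [3.0664 4.4661 3.1592] op 0.189 q [-0.8156  0.1702  2.0673  0.8167  0.6988 -3.1168]
[-0.369, 0.01, 0.011] [-0.002, -0.005, -0.005] rows>= 0.4
```

Emit:
move_arm([
  [[-0.2,0,0],[0,0,0],0],
  [[-0.43,0,0],[0,0,0],0],
  [[-0.43,-0.03,0],[0.6,0,0],0],
  [[-0.43,-0.06,-0.01],[1.4,0,0],0],
  [[-0.43,-0.1,-0.02],[2.3,0,0],0],
  [[-0.43,-0.125,-0.02],[3.12,0,0],0],
  [[-0.43,-0.125,-0.02],[3.12,0,0],0],
  [[-0.43,-0.125,-0.02],[3.12,0,0],0],
  [[-0.43,-0.125,-0.02],[3.12,0,0],0],
])

```text
time_s: 23.08
eef_pos: [0.5883, -0.2062, 0.0995]
eef_rot: [0.306, -0.002, 0.934, -0.185]
wrist_force: [0.6, 0.1, -0.6]
opening: 0.19
```

```bash
python3 ins.py 3 0 .037 .019 0 0 25 .06 .036 0;  python3 inhand.py 0 .037 .019 pics/ih2.png
```

```text
t 23.07 p [ 0.5883 -0.2062  0.0995] F [ 0.6101  0.0522 -0.6297] op 0.19 q [-0.5196  0.122   2.1559 -0.1047  0.1327 -1.9972]
[0.039, -0.006, -0.005] [0.004, -0.017, 0.012] rows>= 0.0
[0.439, -0.005, -0.004] [0.004, -0.017, 0.012] rows>= 0.4
[1.039, -0.004, -0.003] [0.004, -0.017, 0.012] rows>= 0.6
expect shoulder [ 0.5474 -0.2046  0.0927] tip [ 0.5149 -0.2093  0.0699]
top exp sh/tip/end [[393.5783261450313, 185.4956519878333], [394.5524828535657, 199.15700683215402], [391.8137407430869, 160.7495027103318]]
side exp sh/tip/end [[328.9601827868781, 148.57586663480498], [340.9938229615398, 155.40213134264087], [307.10456146128894, 136.17793430865515]]
  net 0.54 [313.024 141.68 ] 163
```

Emit:
move_arm([
  [[0.2,0.015,0],[0,0,0],0],
  [[0.35,0.015,0],[0,0,0],0],
  [[0.45,0.015,0],[0,0,0],0],
  [[0.55,0.015,0],[0,0,0],0],
  [[0.65,0.015,0],[0,0,0],0],
  [[0.65,0.015,0],[0,0,0],0],
])

```text
time_s: 24.02
eef_pos: [0.5563, -0.2102, 0.0769]
eef_rot: [0.306, -0.001, 0.934, -0.184]
wrist_force: [-1.8, 3.3, 1.3]
opening: 0.19
```

```bash
python3 ins.py 3 0 .037 .019 0 0 25 .03 .02 0
```

```text
t 24.02 p [ 0.5563 -0.2102  0.0769] F [-1.8074  3.2881  1.2619] op 0.19 q [-0.5731  0.1167  2.232   0.3353  0.0657 -2.4726]
[-0.118, -0.015, -0.002] [0.004, -0.023, -0.009] rows>= 0.1
[0.049, -0.015, -0.001] [0.004, -0.023, -0.009] rows>= 0.2
[0.382, -0.016, -0.0] [0.004, -0.023, -0.009] rows>= 0.3
```

Emit:
move_arm([
  [[0.08,0.01,0],[0,0,0],0],
  [[0.16,0.01,0],[0,0,0],0],
  [[0.24,0.01,0],[0,0,0],0],
  [[0.32,0.01,0],[0,0,0],0],
  [[0.38,0.01,0],[0,0,0],0],
  [[0.4,0.01,0],[0,0,0],0],
  [[0.4,0.01,0],[0,0,0],0],
])

```text
time_s: 24.9
eef_pos: [0.538, -0.2121, 0.0653]
eef_rot: [0.304, -0.002, 0.934, -0.185]
wrist_force: [0.1, 0.1, -1.7]
opening: 0.194
```

```bash
python3 ins.py 3 0 .037 .019 0 0 25 0 -.002
```

```text
t 24.9 p [ 0.538  -0.2121  0.0653] F [ 0.1101  0.1154 -1.6795] op 0.194 q [-0.6039  0.1136  2.2724  0.9543  0.048  -3.1177]
[0.02, -0.018, 0.021] [-0.004, -0.049, 0.013] rows>= 0.0
[0.053, -0.018, 0.021] [-0.004, -0.049, 0.013] rows>= 0.0
```

```bash
python3 ins.py 3 0 .037 .019 0 0.001 31 0.001;python3 ins.py 3 0 .037 .019 0 0.001 38 0.001 -.003
```

```text
t 24.9 p [ 0.538  -0.2121  0.0653] F [ 0.1101  0.1154 -1.6795] op 0.194 q [-0.6039  0.1136  2.2724  0.9543  0.048  -3.1177]
[0.003, -0.037, 0.012] [0.746, -0.048, 0.016] rows>= 0.6
t 24.9 p [ 0.538  -0.2121  0.0653] F [ 0.1101  0.1154 -1.6795] op 0.194 q [-0.6039  0.1136  2.2724  0.9543  0.048  -3.1177]
[0.004, -0.075, 0.006] [1.621, -0.047, 0.018] rows>= 1.2
[0.07, -0.075, 0.006] [1.621, -0.047, 0.018] rows>= 0.1
```

Emit:
move_arm([
  [[0,-0.015,0],[0.4,0,0],0],
  [[0,-0.03,0],[0.8,0,0],0],
  [[0,-0.05,0],[1.2,0,0],0],
  [[0,-0.07,0],[1.6,0,0],0],
  [[0,-0.07,0],[1.6,0,0],0],
  [[0,-0.07,0],[1.6,0,0],0],
])

```text
time_s: 25.65
eef_pos: [0.5092, -0.2508, 0.1017]
eef_rot: [0.312, 0.013, 0.92, -0.238]
wrist_force: [-0.8, -0.3, -0.5]
opening: 0.003
```

```bash
python3 ins.py 3 0 .037 .019 0 0.001 38 0.0 -.003
```

```text
t 25.65 p [ 0.5092 -0.2508  0.1017] F [-0.8317 -0.3206 -0.4751] op 0.003 q [-0.667   0.0016  2.3331  0.5025  0.0006 -2.7119]
[-0.096, 0.841, 0.418] [0.81, 0.077, 0.017] rows>= 0.9
[-0.046, 0.841, 0.417] [0.81, 0.077, 0.017] rows>= 0.0
```

Run:
```python
from pins import *
I={n:viewer.camera(n) for n in("top","side")}
pins(I)
im=np.hstack([cv2.resize(I["top"][110:250,290:480],(543,400)),cv2.resize(I["side"][95:215,290:367],(257,400))])
cv2.imwrite("pics/l1.png",(255*(im/255.)**.7).astype(np.uint8))
```

```text
pin [232.7 300.4] 0.76 sat 27.0 ['top', 'side'] (array([0.2626, 0.2516, 1.1836]), np.float64(0.8732713934625127))
pin [306.  209.3] 0.67 sat 151.0 ['top', 'side'] (array([ 0.5053, -0.002 , -1.5802]), np.float64(0.8639295452496389))
pin [333.6 178.9] 0.66 sat 151.0 ['top', 'side'] (array([ 0.5879, -0.0188,  1.7302]), np.float64(0.7705479557679591))
pin [395.3 195.1] 0.58 sat 152.0 ['top'] (array([ 0.5761, -0.2141,  0.0384]), np.float64(0.6739708586787382))
pin [304.9 148.2] 0.52 sat 150.0 ['top', 'side'] (array([ 0.6649,  0.0049, -1.7799]), np.float64(0.839411875885972))
```

View pics/l1.png

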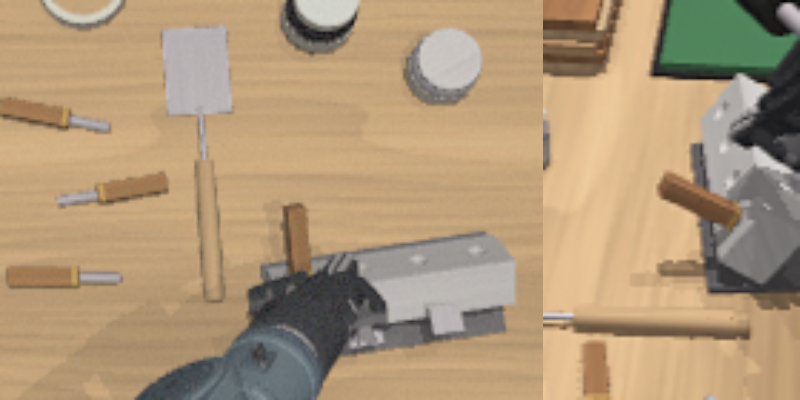

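Pin 1 sits in socket 3, with its handle base against the slab face at side crop (735,210). The three other wooden pins are unmoved. I'll retreat and use the opposite wrist turn for the rest, which puts q6 mid-range.

Emit:
move_arm([
  [[0,0,-0.4],[0,0,0],0],
  [[0,0,-0.9],[0,0,0],0],
  [[0,0,-1.5],[0,0,0],0],
  [[0,0,-2.0],[0,0,0],0],
  [[0,0,-2.0],[0,0,0],0],
  [[0,0,-2.0],[0,0,0],0],
])

```text
time_s: 26.6
eef_pos: [0.4412, -0.1972, 0.1841]
eef_rot: [0.312, 0.014, 0.92, -0.238]
wrist_force: [-0.2, 0.6, -0.7]
opening: -0.004
```

```bash
python3 pk.py .5055 -.0025 -1.575 1 .037 .2 .06
```

```text
g [0.5057 0.0345 0.    ]
t 26.6 p [ 0.4412 -0.1972  0.1841] F [-0.2242  0.6489 -0.7144] op -0.004 q [-0.6673 -0.5097  2.4809  0.0029  0.3649 -2.2107]
[-1.493, 3.497, -1.294] [0.864, 6.295, 10.413] rows>= 9.1
[-0.14, 4.497, 0.322] [0.864, 6.295, 10.413] rows>= 2.2
```

Emit:
move_arm([
  [[-0.15,0.35,-0.13],[0.09,0.63,1.04],40],
  [[-0.3,0.7,-0.26],[0.17,1.26,2.08],40],
  [[-0.45,1.05,-0.39],[0.26,1.89,3.12],40],
  [[-0.6,1.4,-0.52],[0.35,2.52,4.16],40],
  [[-0.75,1.75,-0.65],[0.43,3.15,5.2],40],
  [[-0.9,2.1,-0.78],[0.52,3.78,6.25],40],
  [[-1.05,2.45,-0.91],[0.6,4.4,7.29],40],
  [[-1.2,2.8,-1.04],[0.69,5.03,8.33],40],
  [[-1.35,3.15,-1.17],[0.78,5.66,9.37],40],
  [[-1.49,3.5,-1.29],[0.86,6.29,10.41],40],
])

```text
time_s: 27.85
eef_pos: [0.5062, 0.0357, 0.1971]
eef_rot: [0.029, 0.661, 0.75, -0.024]
wrist_force: [-0.2, -0.6, -0.0]
opening: 0.402
```

Emit:
move_arm([
  [[0,0,0],[0,0,0],40],
  [[0,0,0],[0,0,0],40],
  [[0,0,0],[0,0,0],40],
])

```text
time_s: 28.22
eef_pos: [0.5048, 0.0345, 0.1989]
eef_rot: [0.032, 0.659, 0.751, -0.025]
wrist_force: [0.8, 0.2, -0.4]
opening: 0.401
```

```bash
python3 pk.py .5055 -.0025 -1.575 1 .037 .08 -.0085
```

```text
g [0.5057 0.0345 0.    ]
t 28.23 p [0.5048 0.0345 0.1989] F [ 0.7575  0.2343 -0.4061] op 0.401 q [-0.1139  0.0358  1.8017 -0.0814  1.2808 -0.2231]
[0.159, 0.005, 1.975] [0.072, 0.581, 0.972] rows>= 1.9
[0.28, -0.002, 3.445] [0.072, 0.581, 0.972] rows>= 1.4
```

Emit:
move_arm([
  [[0.08,0,1.0],[0.07,0.58,0.97],40],
  [[0.16,0,1.98],[0.07,0.58,0.97],40],
  [[0.16,0,1.98],[0.07,0.58,0.97],40],
  [[0.16,0,1.98],[0.07,0.58,0.97],40],
  [[0.2,0,2.5],[0.07,0.58,0.97],40],
  [[0.24,0,3.0],[0.07,0.58,0.97],40],
  [[0.26,0,3.25],[0.07,0.58,0.97],40],
  [[0.27,0,3.35],[0.07,0.58,0.97],40],
  [[0.27,0,3.35],[0.07,0.58,0.97],40],
])

```text
time_s: 29.35
eef_pos: [0.5076, 0.0347, -0.0008]
eef_rot: [0.001, 0.709, 0.705, 0.001]
wrist_force: [-0.1, -0.7, 1.1]
opening: 0.401
```

```bash
python3 pk.py .5055 -.0025 -1.575 1 .037 -.01
```

```text
g [0.5057 0.0345 0.    ]
t 29.35 p [ 0.5076  0.0347 -0.0008] F [-0.0666 -0.6848  1.134 ] op 0.401 q [-0.1661  0.346   1.9076  0.0012  0.8848 -0.1614]
[-0.003, -0.032, 0.152] [0.023, -0.003, -0.009] rows>= 0.1
```

Emit:
move_arm([
  [[0,-0.03,0.07],[0,0,0],40],
  [[0,-0.03,0.14],[0,0,0],40],
  [[0,-0.03,0.15],[0,0,0],40],
  [[0,-0.03,0.15],[0,0,0],30],
  [[0,-0.03,0.15],[0,0,0],20],
  [[0,-0.03,0.15],[0,0,0],10],
  [[0,-0.03,0.15],[0,0,0],0],
  [[0,-0.03,0.15],[0,0,0],0],
])

```text
time_s: 30.35
eef_pos: [0.5051, 0.0347, -0.0106]
eef_rot: [0.001, 0.709, 0.705, 0.001]
wrist_force: [-0.2, -0.2, 5.4]
opening: 0.19
```

Emit:
move_arm([
  [[0,0,-0.5],[0,0,0],0],
  [[0,0,-1.2],[0,0,0],0],
  [[0,0,-2.0],[0,0,0],0],
  [[0,0,-3.0],[0,0,0],0],
  [[0,0,-3.5],[0,0,0],0],
  [[0,0,-3.5],[0,0,0],0],
  [[0,0,-3.5],[0,0,0],0],
])

```text
time_s: 31.22
eef_pos: [0.5035, 0.0347, 0.1975]
eef_rot: [-0.001, 0.709, 0.705, 0.0]
wrist_force: [1.3, -0.7, -0.3]
opening: 0.188
```

```bash
python3 ins.py 2 1 .037 .019 0 0.001 0 .13 .06
```

```text
t 31.23 p [0.5035 0.0347 0.1975] F [ 1.2834 -0.7169 -0.3265] op 0.188 q [-0.1674  0.0394  1.7984  0.001   1.3047 -0.1618]
[-4.646, 2.482, 0.998] [-3.112, 3.601, 9.836] rows>= 8.2
[-4.789, 1.537, 1.668] [-3.112, 3.601, 9.836] rows>= 1.1
```

```bash
python3 ins.py 2 1 .037 .0193 0.06 0.001 0 .13
```

```text
t 31.23 p [0.5035 0.0347 0.1975] F [ 1.2834 -0.7169 -0.3265] op 0.188 q [-0.1674  0.0394  1.7984  0.001   1.3047 -0.1618]
[-4.73, 1.917, 0.183] [-3.112, 3.601, 9.836] rows>= 8.2
```

Emit:
move_arm([
  [[-0.45,0.2,0],[-0.31,0.36,0.98],0],
  [[-0.9,0.4,0.02],[-0.62,0.72,1.97],0],
  [[-1.4,0.6,0.05],[-0.93,1.08,2.95],0],
  [[-1.9,0.8,0.07],[-1.24,1.44,3.93],0],
  [[-2.4,1.0,0.1],[-1.56,1.8,4.92],0],
  [[-2.9,1.2,0.12],[-1.87,2.16,5.9],0],
  [[-3.4,1.4,0.14],[-2.18,2.52,6.88],0],
  [[-3.9,1.6,0.16],[-2.49,2.88,7.87],0],
  [[-4.35,1.78,0.17],[-2.8,3.24,8.85],0],
  [[-4.73,1.92,0.18],[-3.11,3.6,9.84],0],
])

```text
time_s: 32.48
eef_pos: [0.617, -0.2504, 0.1851]
eef_rot: [-0.023, 0.951, 0.065, 0.3]
wrist_force: [0.8, 0.1, -1.0]
opening: 0.195
```

Emit:
move_arm([
  [[0,0,0],[0,0,0],0],
  [[0,0,0],[0,0,0],0],
  [[0,0,0],[0,0,0],0],
])

```text
time_s: 32.85
eef_pos: [0.6181, -0.2489, 0.1881]
eef_rot: [-0.022, 0.951, 0.069, 0.3]
wrist_force: [-0.5, 0.6, -0.5]
opening: 0.19
```

```bash
python3 ins.py 2 1 .037 .0193 0.0 0.001 0 .07 .045
```

```text
t 32.85 p [ 0.6181 -0.2489  0.1881] F [-0.5355  0.6143 -0.5153] op 0.19 q [-0.8081  0.1338  1.8505  0.6502  0.8845  0.2651]
[-1.038, 0.01, 1.012] [-0.005, -0.009, 0.014] rows>= 1.4
[-1.455, 0.009, 1.012] [-0.005, -0.009, 0.014] rows>= 0.4
```

Emit:
move_arm([
  [[-0.2,0.01,0.4],[0,0,0],0],
  [[-0.5,0.01,0.8],[0,0,0],0],
  [[-0.8,0.01,1.01],[0,0,0],0],
  [[-1.1,0.01,1.01],[0,0,0],0],
  [[-1.4,0.01,1.01],[0,0,0],0],
  [[-1.5,0.01,1.01],[0,0,0],0],
  [[-1.6,0.01,1.01],[0,0,0],0],
  [[-1.7,0.01,1.01],[0,0,0],0],
  [[-1.7,0.01,1.01],[0,0,0],0],
])

```text
time_s: 33.98
eef_pos: [0.5699, -0.2567, 0.0799]
eef_rot: [-0.022, 0.951, 0.068, 0.301]
wrist_force: [-1.0, 2.9, 0.5]
opening: 0.187
```

```bash
python3 ins.py 2 1 .037 .0193 0.0 0.001 0 .02 0 -.003
```

```text
t 33.98 p [ 0.5699 -0.2567  0.0799] F [-1.0248  2.9443  0.493 ] op 0.187 q [-0.8951  0.2449  1.9891  0.817   0.7478 -0.0396]
[-0.17, -0.002, 0.003] [-0.005, -0.012, 0.0] rows>= 0.2
[-0.504, -0.002, 0.002] [-0.005, -0.012, 0.0] rows>= 0.3
[-0.554, -0.002, 0.002] [-0.005, -0.012, 0.0] rows>= 0.0
```

Tip in; pushing home.

Emit:
move_arm([
  [[-0.1,0,0],[0,0,0],0],
  [[-0.2,0,0],[0,0,0],0],
  [[-0.3,0,0],[0,0,0],0],
  [[-0.4,0,0],[0,0,0],0],
  [[-0.48,0,0],[0,0,0],0],
  [[-0.53,0,0],[0,0,0],0],
  [[-0.56,0,0],[0,0,0],0],
  [[-0.56,0,0],[0,0,0],0],
])

```text
time_s: 34.98
eef_pos: [0.5439, -0.2603, 0.0616]
eef_rot: [-0.022, 0.951, 0.069, 0.302]
wrist_force: [7.5, 7.7, 3.8]
opening: 0.191
```

```bash
python3 ins.py 2 1 .037 .0193 0.0 0.001 0 0 -.003
```

```text
t 34.98 p [ 0.5439 -0.2603  0.0616] F [7.5332 7.6615 3.8088] op 0.191 q [-0.9477  0.2494  2.0382  0.8599  0.7432 -0.141 ]
[0.029, -0.0, 0.004] [-0.01, -0.032, -0.001] rows>= 0.0
[-0.021, -0.0, 0.004] [-0.01, -0.032, -0.001] rows>= 0.0
```

Emit:
move_arm([
  [[-0.03,0,0],[0,0,0],0],
  [[-0.06,0,0],[0,0,0],0],
  [[-0.06,0,0],[0,0,0],0],
])

```text
time_s: 35.35
eef_pos: [0.5437, -0.2605, 0.0619]
eef_rot: [-0.023, 0.95, 0.069, 0.304]
wrist_force: [20.7, 11.0, 5.7]
opening: 0.189
```

```bash
python3 ins.py 2 1 .037 .0193 0.0 0.001 0 0 -.003
```

```text
t 35.35 p [ 0.5437 -0.2605  0.0619] F [20.6884 10.9621  5.7195] op 0.189 q [-0.9514  0.2491  2.0407  0.8687  0.745  -0.1519]
[0.03, -0.003, 0.011] [-0.013, -0.069, 0.002] rows>= 0.1
[-0.02, -0.003, 0.011] [-0.013, -0.069, 0.002] rows>= 0.0
```

A hard stop with 21 N and no further travel means pin 2 is home in socket 2. I'll release it and regrasp pin 1 in socket 3 with this wrist turn to finish its push.

Emit:
move_arm([
  [[0.06,0,0],[0,0,0],0],
  [[0.06,0,0],[0,0,0],25],
  [[0.06,0,0],[0,0,0],40],
  [[0.06,0,0],[0,0,0],40],
  [[0.06,0,-0.3],[0,0,0],40],
  [[0.06,0,-0.7],[0,0,0],40],
  [[0.06,0,-1.1],[0,0,0],40],
  [[0.06,-0.5,-1.1],[0,0,0],40],
  [[0.06,-0.93,-1.1],[0,0,0],40],
  [[0.06,-0.93,-1.1],[0,0,0],40],
])

```text
time_s: 36.6
eef_pos: [0.4968, -0.2102, 0.1143]
eef_rot: [-0.022, 0.951, 0.069, 0.301]
wrist_force: [-0.2, -0.4, 0.3]
opening: 0.4
```

```bash
python3 ins.py 3 1 .040 .0193 0.04 0.001 0 0;python3 ins.py 3 1 .040 .0193 0.0 0.001 0 0
python3 - <<'E'
from pins import *
I={n:viewer.camera(n) for n in("top","side")}
pins(I)
cv2.imwrite("pics/x1t.png",I["top"]);cv2.imwrite("pics/x1s.png",I["side"])
E
```

```text
t 36.6 p [ 0.4968 -0.2102  0.1143] F [-0.172  -0.3599  0.3034] op 0.4 q [-0.9698 -0.0129  2.188   0.7725  0.8317 -0.04  ]
[0.114, 0.006, 0.435] [-0.002, -0.011, 0.004] rows>= 0.4
t 36.6 p [ 0.4968 -0.2102  0.1143] F [-0.172  -0.3599  0.3034] op 0.4 q [-0.9698 -0.0129  2.188   0.7725  0.8317 -0.04  ]
[0.113, 0.006, 1.102] [-0.002, -0.011, 0.004] rows>= 1.1
pin [330.9 177.6] 0.74 sat 151.0 ['top', 'side'] (array([ 0.5878, -0.0198,  1.7433]), np.float64(0.8161156789718202))
pin [397.1 194.8] 0.72 sat 153.0 ['top', 'side'] (array([ 0.5761, -0.2135,  0.0585]), np.float64(0.33279575645474424))
pin [225.4 294.3] 0.72 sat 25.0 ['top', 'side'] (array([0.2658, 0.2568, 1.1975]), np.float64(0.5516663846917331))
pin [349.9 270.4] 0.7 sat 26.0 ['top', 'side'] (array([ 0.3261, -0.1109, -1.7271]), np.float64(0.8528396562947616))
pin [414.2 193.3] 0.67 sat 150.0 ['top', 'side'] (array([ 0.516 , -0.2765, -3.105 ]), np.float64(0.4429741940632079))
pin [303.7 148.1] 0.65 sat 152.0 ['top', 'side'] (array([ 0.6641,  0.0067, -1.7686]), np.float64(0.85672713360268))
pin [201.9 208.6] 0.64 sat 14.0 ['top', 'side'] (array([ 0.4852,  0.3149, -1.0015]), np.float64(0.06379772996848154))
```

Emit:
move_arm([
  [[0.11,0,0.3],[0,0,0],40],
  [[0.11,0,0.6],[0,0,0],40],
  [[0.11,0,0.9],[0,0,0],40],
  [[0.11,0,1.1],[0,0,0],40],
  [[0.11,0,1.1],[0,0,0],40],
  [[0.11,0,1.1],[0,0,0],20],
  [[0.11,0,1.1],[0,0,0],0],
  [[0.11,0,1.1],[0,0,0],0],
  [[0.11,0,1.1],[0,0,0],0],
])

```text
time_s: 37.92
eef_pos: [0.5402, -0.205, 0.0647]
eef_rot: [-0.022, 0.951, 0.068, 0.301]
wrist_force: [-1.0, 3.4, 3.4]
opening: 0.187
```

Emit:
move_arm([
  [[-0.03,0,0],[0,0,0],0],
  [[-0.06,0,0],[0,0,0],0],
  [[-0.08,0,0],[0,0,0],0],
  [[-0.08,0,0],[0,0,0],0],
])

```text
time_s: 38.42
eef_pos: [0.5395, -0.2057, 0.0651]
eef_rot: [-0.022, 0.95, 0.068, 0.304]
wrist_force: [9.7, 9.3, 12.2]
opening: 0.184
```

```bash
python3 ins.py 3 1 .040 .0193 0.0 0.001 0 0 -.003
```

```text
t 38.42 p [ 0.5395 -0.2057  0.0651] F [ 9.711   9.3355 12.235 ] op 0.184 q [-0.8786  0.1718  2.1294  0.8864  0.6939 -0.1118]
[-0.001, -0.023, 0.018] [-0.001, -0.063, 0.002] rows>= 0.0
[-0.051, -0.023, 0.018] [-0.001, -0.063, 0.002] rows>= 0.0
```

Emit:
move_arm([
  [[-0.04,0,0],[0,0,0],0],
  [[-0.08,0,0],[0,0,0],0],
  [[-0.08,0,0],[0,0,0],0],
])

```text
time_s: 38.8
eef_pos: [0.5388, -0.2062, 0.0655]
eef_rot: [-0.022, 0.949, 0.069, 0.307]
wrist_force: [21.2, 16.6, 20.8]
opening: 0.186
```

Emit:
move_arm([
  [[0.14,0,0],[0,0,0],0],
  [[0.14,0,0],[0,0,0],25],
  [[0.14,0,0],[0,0,0],40],
  [[0.14,0,0],[0,0,0],40],
  [[0.14,0,-0.3],[0,0,0],40],
  [[0.14,0,-0.7],[0,0,0],40],
  [[0.14,0,-1.2],[0,0,0],40],
  [[0.14,0,-2.0],[0,0,0],40],
  [[0.14,0,-2.5],[0,0,0],40],
  [[0.14,0,-2.5],[0,0,0],40],
])

```text
time_s: 40.05
eef_pos: [0.4538, -0.2198, 0.1884]
eef_rot: [-0.019, 0.951, 0.068, 0.302]
wrist_force: [0.6, 0.4, -0.4]
opening: 0.401
```

```bash
cat > chk.py <<'E'
from inhand import *
from scipy.optimize import minimize_scalar
# estimate shoulder gap of seated pins from network masks
I={n:viewer.camera(n) for n in("top","side")}
for n in I:
    for d in outs(n,"pin0"):
        c=np.array(d["centre"])*[640,400]
        for i in range(4):
            H=mouth(i)+n3*.035 if 0 else mouth(i)+Rb.apply(nb)*.035
            if np.hypot(*(c-proj(n,H)[0]))<9:
                m=d["region"]; r=[]
                best=None
                for st in np.arange(-.012,.02,.001):
                  for dy in np.arange(-.006,.0061,.002):
                    pts=box(0,.07,-.009,.009,-.009,.009)
                    W=np.array([mouth(i)+Rb.apply(nb*(st+a_)+np.array([0,b_+dy,0])+np.array([np.sin(a),0,-np.cos(a)])*c_) for a_,b_,c_ in pts])
                    h=cv2.convexHull(((proj(n,W)+.5)*4).astype(np.float32)); im=np.zeros((1600,2560),np.uint8); cv2.fillPoly(im,[np.round(h*16).astype(np.int32)],255,shift=4)
                    s=cv2.resize(im,(640,400),interpolation=cv2.INTER_AREA)/255.; v=np.minimum(s,m).sum()/np.maximum(s,m).sum()
                    if best is None or v>best[0]: best=(v,st,dy)
                print(n,"socket",i,round(d["score"],2),"iou,gap,dy",np.round(best,4))
E
python3 chk.py; python3 pk.py .5878 -.0198 1.744 1 .037 .2 .06
```

```text
top socket 2 0.6 iou,gap,dy [0.8665 0.002  0.002 ]
top socket 3 0.47 iou,gap,dy [0.8838 0.003  0.002 ]
side socket 3 0.68 iou,gap,dy [0.828 0.001 0.006]
side socket 2 0.59 iou,gap,dy [0.8049 0.002  0.006 ]
side socket 3 0.59 iou,gap,dy [ 0.1304  0.017  -0.006 ]
g [ 0.5942 -0.0562  0.    ]
t 40.25 p [ 0.4537 -0.2171  0.1852] F [-0.5964 -0.4252 -0.4667] op 0.399 q [-1.0839 -0.231   2.2042  0.674   1.05    0.0341]
[2.349, -2.32, 1.352] [-3.376, -3.462, 10.656] rows>= 8.7
[1.008, -2.316, 3.262] [-3.376, -3.462, 10.656] rows>= 2.2
```

Fits in both cameras give the same gap for both pins within their bias. Each one also stopped hard, so both are home. Next is the pin at (0.588,−0.020).

Emit:
move_arm([
  [[0.23,-0.23,0.0],[-0.34,-0.35,1.06],40],
  [[0.47,-0.46,0.1],[-0.67,-0.69,2.13],40],
  [[0.7,-0.7,0.2],[-1.01,-1.04,3.2],40],
  [[0.94,-0.93,0.35],[-1.35,-1.38,4.26],40],
  [[1.17,-1.16,0.5],[-1.69,-1.73,5.33],40],
  [[1.41,-1.39,0.7],[-2.02,-2.08,6.39],40],
  [[1.64,-1.62,0.9],[-2.36,-2.42,7.46],40],
  [[1.88,-1.86,1.1],[-2.7,-2.77,8.52],40],
  [[2.11,-2.09,1.25],[-3.04,-3.12,9.59],40],
  [[2.35,-2.32,1.35],[-3.38,-3.46,10.66],40],
])

```text
time_s: 41.5
eef_pos: [0.5944, -0.0547, 0.1989]
eef_rot: [0.0, 0.784, -0.621, 0.012]
wrist_force: [-0.2, 0.1, -0.1]
opening: 0.398
```

Emit:
move_arm([
  [[0,0,0],[0,0,0],40],
  [[0,0,0],[0,0,0],40],
  [[0,0,0],[0,0,0],40],
])

```text
time_s: 41.88
eef_pos: [0.5934, -0.057, 0.2007]
eef_rot: [-0.0, 0.785, -0.619, 0.015]
wrist_force: [-0.3, -0.5, -0.1]
opening: 0.401
```

```bash
python3 pk.py .5878 -.0198 1.744 1 .037 .08 .0
```

```text
g [ 0.5942 -0.0562  0.    ]
t 41.88 p [ 0.5934 -0.057   0.2007] F [-0.3038 -0.4785 -0.0552] op 0.401 q [-0.2888  0.2212  1.5886 -0.0106  1.3043  2.62  ]
[-0.054, 0.022, 2.011] [-0.139, -0.158, 0.446] rows>= 1.9
[-0.084, 0.047, 3.344] [-0.139, -0.158, 0.446] rows>= 1.3
```

Emit:
move_arm([
  [[-0.03,0.01,0.8],[-0.14,-0.16,0.45],40],
  [[-0.05,0.02,1.6],[-0.14,-0.16,0.45],40],
  [[-0.06,0.03,2.2],[-0.14,-0.16,0.45],40],
  [[-0.07,0.04,2.8],[-0.14,-0.16,0.45],40],
  [[-0.08,0.045,3.2],[-0.14,-0.16,0.45],40],
  [[-0.08,0.045,3.34],[-0.14,-0.16,0.45],40],
  [[-0.08,0.045,3.34],[-0.14,-0.16,0.45],40],
  [[-0.08,0.045,3.34],[-0.14,-0.16,0.45],40],
])

```text
time_s: 42.88
eef_pos: [0.5964, -0.0567, 0.0023]
eef_rot: [-0.001, 0.765, -0.644, 0.001]
wrist_force: [0.5, -0.5, 0.3]
opening: 0.4
```

```bash
python3 pk.py .5878 -.0198 1.744 1 .037 -.0105
```

```text
g [ 0.5942 -0.0562  0.    ]
t 42.88 p [ 0.5964 -0.0567  0.0023] F [ 0.4624 -0.4603  0.2677] op 0.4 q [-0.293   0.4985  1.6707  0.0006  0.9696  2.6768]
[-0.015, 0.036, 0.214] [-0.02, -0.006, -0.013] rows>= 0.2
```

Emit:
move_arm([
  [[-0.01,0.03,0.1],[0,0,0],40],
  [[-0.01,0.03,0.19],[0,0,0],40],
  [[-0.01,0.03,0.2],[0,0,0],40],
  [[-0.01,0.03,0.2],[0,0,0],30],
  [[-0.01,0.03,0.2],[0,0,0],20],
  [[-0.01,0.03,0.2],[0,0,0],10],
  [[-0.01,0.03,0.2],[0,0,0],0],
  [[-0.01,0.03,0.2],[0,0,0],0],
])

```text
time_s: 43.88
eef_pos: [0.5938, -0.0561, -0.0109]
eef_rot: [-0.0, 0.765, -0.644, 0.0]
wrist_force: [-0.8, -0.3, 2.6]
opening: 0.189
```

Emit:
move_arm([
  [[0,0,-0.5],[0,0,0],0],
  [[0,0,-1.2],[0,0,0],0],
  [[0,0,-2.0],[0,0,0],0],
  [[0,0,-3.0],[0,0,0],0],
  [[0,0,-3.5],[0,0,0],0],
  [[0,0,-3.5],[0,0,0],0],
  [[0,0,-3.5],[0,0,0],0],
])

```text
time_s: 44.75
eef_pos: [0.5924, -0.0558, 0.197]
eef_rot: [0.0, 0.765, -0.644, -0.001]
wrist_force: [0.7, 0.6, -1.1]
opening: 0.192
```

```bash
python3 ins.py 1 1 .037 .0193 0.06 0.003 0 .13
```

```text
t 44.75 p [ 0.5924 -0.0558  0.197 ] F [ 0.7361  0.6032 -1.1321] op 0.192 q [-0.2935  0.242   1.5709  0.0005  1.3311  2.6766]
[4.154, 0.174, 0.175] [3.369, 3.48, -10.676] rows>= 8.8
```

Emit:
move_arm([
  [[0.4,0.02,0],[0.34,0.35,-1.07],0],
  [[0.83,0.04,0.02],[0.67,0.7,-2.13],0],
  [[1.25,0.05,0.04],[1.01,1.04,-3.2],0],
  [[1.66,0.07,0.06],[1.35,1.39,-4.27],0],
  [[2.08,0.09,0.08],[1.68,1.74,-5.34],0],
  [[2.5,0.1,0.1],[2.02,2.09,-6.4],0],
  [[2.9,0.12,0.12],[2.36,2.44,-7.47],0],
  [[3.32,0.14,0.14],[2.7,2.78,-8.54],0],
  [[3.74,0.16,0.16],[3.03,3.13,-9.61],0],
  [[4.15,0.17,0.17],[3.37,3.48,-10.68],0],
])

```text
time_s: 46.0
eef_pos: [0.6241, -0.2983, 0.1852]
eef_rot: [-0.023, 0.954, 0.053, 0.294]
wrist_force: [0.6, -0.8, -1.2]
opening: 0.192
```

Emit:
move_arm([
  [[0,0,0],[0,0,0],0],
  [[0,0,0],[0,0,0],0],
  [[0,0,0],[0,0,0],0],
])

```text
time_s: 46.38
eef_pos: [0.6252, -0.2975, 0.1876]
eef_rot: [-0.022, 0.954, 0.051, 0.294]
wrist_force: [-0.3, 0.1, -0.1]
opening: 0.191
```

```bash
python3 ins.py 1 1 .037 .0193 0.0 0.003 0 .07 .045
```

```text
t 46.38 p [ 0.6252 -0.2975  0.1876] F [-0.2816  0.1196 -0.1442] op 0.191 q [-0.8529  0.2044  1.7634  0.6321  0.9174  0.2831]
[-1.019, 0.118, 1.019] [0.057, 0.083, -0.243] rows>= 1.4
[-1.436, 0.132, 1.024] [0.057, 0.083, -0.243] rows>= 0.4
```

Emit:
move_arm([
  [[-0.3,0.05,0.4],[0.06,0.08,-0.24],0],
  [[-0.6,0.1,0.8],[0.06,0.08,-0.24],0],
  [[-1.02,0.12,1.02],[0.06,0.08,-0.24],0],
  [[-1.2,0.125,1.02],[0.06,0.08,-0.24],0],
  [[-1.3,0.13,1.02],[0.06,0.08,-0.24],0],
  [[-1.3,0.13,1.02],[0.06,0.08,-0.24],0],
  [[-1.3,0.13,1.02],[0.06,0.08,-0.24],0],
])

```text
time_s: 47.25
eef_pos: [0.5971, -0.3096, 0.0951]
eef_rot: [-0.02, 0.951, 0.069, 0.301]
wrist_force: [0.5, -0.3, -1.5]
opening: 0.195
```

```bash
python3 ins.py 1 1 .037 .0193 0.0 0.003 0 .045 .025
```

```text
t 47.25 p [ 0.5971 -0.3096  0.0951] F [ 0.4931 -0.345  -1.4945] op 0.195 q [-0.917   0.3172  1.8511  0.7691  0.8033  0.0081]
[-0.163, -0.041, 0.025] [0.018, -0.013, 0.01] rows>= 0.2
[-0.496, -0.041, 0.024] [0.018, -0.013, 0.01] rows>= 0.3
```

Emit:
move_arm([
  [[-0.05,-0.04,0.02],[0,0,0],0],
  [[-0.15,-0.04,0.02],[0,0,0],0],
  [[-0.25,-0.04,0.02],[0,0,0],0],
  [[-0.35,-0.04,0.02],[0,0,0],0],
  [[-0.45,-0.04,0.02],[0,0,0],0],
  [[-0.5,-0.04,0.02],[0,0,0],0],
  [[-0.5,-0.04,0.02],[0,0,0],0],
])

```text
time_s: 48.12
eef_pos: [0.5722, -0.3102, 0.0754]
eef_rot: [-0.021, 0.951, 0.068, 0.3]
wrist_force: [-0.3, 0.3, -0.5]
opening: 0.191
```

```bash
python3 ins.py 1 1 .037 .0193 0.0 0.003 0 .02 0 -.004
```

```text
t 48.12 p [ 0.5722 -0.3102  0.0754] F [-0.2801  0.2575 -0.4519] op 0.191 q [-0.9574  0.3193  1.9013  0.8025  0.791  -0.0731]
[-0.053, 0.01, -0.008] [0.008, -0.004, -0.001] rows>= 0.1
[-0.387, 0.01, -0.008] [0.008, -0.004, -0.001] rows>= 0.3
[-0.453, 0.01, -0.008] [0.008, -0.004, -0.001] rows>= 0.1
```

Inserted 17 mm with no side force, so oy = +3 mm is right. Pushing home.

Emit:
move_arm([
  [[-0.1,0,0],[0,0,0],0],
  [[-0.2,0,0],[0,0,0],0],
  [[-0.3,0,0],[0,0,0],0],
  [[-0.38,0,0],[0,0,0],0],
  [[-0.44,0,0],[0,0,0],0],
  [[-0.48,0,0],[0,0,0],0],
  [[-0.52,0,0],[0,0,0],0],
  [[-0.52,0,0],[0,0,0],0],
])

```text
time_s: 49.12
eef_pos: [0.5528, -0.3131, 0.0627]
eef_rot: [-0.022, 0.949, 0.069, 0.306]
wrist_force: [26.6, 8.4, 8.3]
opening: 0.193
```

```bash
python3 ins.py 1 1 .037 .0193 0.0 0.003 0 0 -.004
```

```text
t 49.12 p [ 0.5528 -0.3131  0.0627] F [26.6416  8.396   8.2535] op 0.193 q [-0.9995  0.3226  1.9391  0.8439  0.7891 -0.1594]
[0.002, 0.007, 0.007] [0.004, -0.084, 0.009] rows>= 0.1
[-0.065, 0.007, 0.007] [0.004, -0.084, 0.009] rows>= 0.1
```

Emit:
move_arm([
  [[0.12,0,0],[0,0,0],0],
  [[0.12,0,0],[0,0,0],25],
  [[0.12,0,0],[0,0,0],40],
  [[0.12,0,0],[0,0,0],40],
  [[0.12,0,-0.3],[0,0,0],40],
  [[0.12,0,-0.7],[0,0,0],40],
  [[0.12,0,-1.2],[0,0,0],40],
  [[0.12,0,-2.0],[0,0,0],40],
  [[0.12,0,-2.5],[0,0,0],40],
  [[0.12,0,-2.5],[0,0,0],40],
])

```text
time_s: 50.38
eef_pos: [0.4674, -0.3269, 0.1865]
eef_rot: [-0.019, 0.951, 0.068, 0.301]
wrist_force: [-0.8, -0.5, -0.0]
opening: 0.406
```

```bash
python3 chk.py
python3 - <<'E'
from pins import *
I={n:viewer.camera(n) for n in("top","side")}
pins(I)
E
python3 pk.py .6643 .006 -1.77 1 .037 .2 .06
```

```text
top socket 1 0.7 iou,gap,dy [0.8714 0.001  0.002 ]
top socket 3 0.6 iou,gap,dy [0.8643 0.003  0.002 ]
top socket 2 0.45 iou,gap,dy [ 0.8118 -0.001   0.    ]
side socket 2 0.73 iou,gap,dy [0.8322 0.001  0.006 ]
side socket 3 0.73 iou,gap,dy [ 0.1589  0.017  -0.006 ]
side socket 3 0.68 iou,gap,dy [0.7867 0.001  0.006 ]
side socket 1 0.5 iou,gap,dy [0.8273 0.003  0.006 ]
side socket 2 0.5 iou,gap,dy [ 0.1547  0.019  -0.006 ]
pin [414.5 192.5] 0.73 sat 153.0 ['top', 'side'] (array([ 0.5679, -0.2754,  0.0165]), np.float64(0.4383572550760493))
pin [433.9 188.9] 0.64 sat 153.0 ['top', 'side'] (array([ 0.59  , -0.3307,  0.0082]), np.float64(0.4669534540421738))
pin [350.3 270.6] 0.62 sat 25.0 ['top', 'side'] (array([ 0.3261, -0.1117, -1.7257]), np.float64(0.8493291978038642))
pin [301.8 148.1] 0.48 sat 151.0 ['top', 'side'] (array([ 0.6644,  0.0069, -1.7742]), np.float64(0.8765089415023017))
pin [393.7 197.7] 0.48 sat 152.0 ['top'] (array([ 0.5712, -0.2139,  0.065 ]), np.float64(0.7088869295551976))
g [0.6716 0.0423 0.    ]
t 50.77 p [ 0.4679 -0.3243  0.1835] F [ 0.0261 -0.2548  0.9076] op 0.402 q [-1.1695  0.0027  2.0005  0.6826  1.0753 -0.0576]
[3.625, -5.561, 2.209] [2.678, -3.809, -8.506] rows>= 7.2
[2.286, -5.559, 4.12] [2.678, -3.809, -8.506] rows>= 2.2
```

Emit:
move_arm([
  [[0.36,-0.56,0.1],[0.27,-0.38,-0.85],40],
  [[0.72,-1.11,0.25],[0.54,-0.76,-1.7],40],
  [[1.09,-1.67,0.45],[0.8,-1.14,-2.55],40],
  [[1.45,-2.22,0.7],[1.07,-1.52,-3.4],40],
  [[1.81,-2.78,0.95],[1.34,-1.9,-4.25],40],
  [[2.17,-3.34,1.2],[1.61,-2.29,-5.1],40],
  [[2.54,-3.89,1.45],[1.87,-2.67,-5.95],40],
  [[2.9,-4.45,1.7],[2.14,-3.05,-6.8],40],
  [[3.26,-5.0,1.95],[2.41,-3.43,-7.66],40],
  [[3.62,-5.56,2.2],[2.68,-3.81,-8.51],40],
])

```text
time_s: 52.02
eef_pos: [0.6718, 0.0429, 0.2001]
eef_rot: [0.001, 0.773, 0.635, -0.002]
wrist_force: [-0.4, -1.8, 0.4]
opening: 0.402
```

Emit:
move_arm([
  [[0,0,0],[0,0,0],40],
  [[0,0,0],[0,0,0],40],
  [[0,0,0],[0,0,0],40],
])

```text
time_s: 52.4
eef_pos: [0.6706, 0.0402, 0.2007]
eef_rot: [0.001, 0.775, 0.633, -0.0]
wrist_force: [-0.0, -0.1, 0.5]
opening: 0.406
```

```bash
python3 pk.py .6643 .0063 -1.772 1 .037 .08 .0
```

```text
g [0.6717 0.0426 0.    ]
t 52.4 p [0.6706 0.0402 0.2007] F [-0.0451 -0.1313  0.5233] op 0.406 q [-0.1155  0.4034  1.3557 -0.0018  1.3822  0.086 ]
[0.046, 0.008, 2.011] [0.004, 0.012, 0.0] rows>= 1.9
[0.048, 0.007, 3.344] [0.004, 0.012, 0.0] rows>= 1.3
```

Emit:
move_arm([
  [[0.045,0.01,0.8],[0,0,0],40],
  [[0.045,0.01,1.6],[0,0,0],40],
  [[0.045,0.01,2.2],[0,0,0],40],
  [[0.045,0.01,2.8],[0,0,0],40],
  [[0.045,0.01,3.2],[0,0,0],40],
  [[0.045,0.01,3.38],[0,0,0],40],
  [[0.045,0.01,3.38],[0,0,0],40],
  [[0.045,0.01,3.38],[0,0,0],40],
])

```text
time_s: 53.4
eef_pos: [0.6735, 0.043, -0.0003]
eef_rot: [0.002, 0.774, 0.633, 0.0]
wrist_force: [0.9, -0.3, 0.4]
opening: 0.397
```

```bash
python3 pk.py .6643 .0063 -1.772 1 .037 -.0108
```

```text
g [0.6717 0.0426 0.    ]
t 53.4 p [ 0.6735  0.043  -0.0003] F [ 0.9467 -0.3249  0.4446] op 0.397 q [-0.1107  0.636   1.457  -0.0021  1.0453  0.09  ]
[-0.014, -0.029, 0.174] [0.024, 0.011, 0.01] rows>= 0.2
```

Emit:
move_arm([
  [[-0.01,-0.03,0.1],[0,0,0],40],
  [[-0.01,-0.03,0.16],[0,0,0],40],
  [[-0.01,-0.03,0.17],[0,0,0],40],
  [[-0.01,-0.03,0.17],[0,0,0],30],
  [[-0.01,-0.03,0.17],[0,0,0],20],
  [[-0.01,-0.03,0.17],[0,0,0],10],
  [[-0.01,-0.03,0.17],[0,0,0],0],
  [[-0.01,-0.03,0.17],[0,0,0],0],
])

```text
time_s: 54.4
eef_pos: [0.6708, 0.0433, -0.0119]
eef_rot: [0.001, 0.774, 0.633, -0.0]
wrist_force: [-0.2, -0.3, 2.0]
opening: 0.187
```

Emit:
move_arm([
  [[0,0,-0.5],[0,0,0],0],
  [[0,0,-1.2],[0,0,0],0],
  [[0,0,-2.0],[0,0,0],0],
  [[0,0,-3.0],[0,0,0],0],
  [[0,0,-3.5],[0,0,0],0],
  [[0,0,-3.5],[0,0,0],0],
  [[0,0,-3.5],[0,0,0],0],
])

```text
time_s: 55.28
eef_pos: [0.6694, 0.0437, 0.1959]
eef_rot: [-0.0, 0.774, 0.633, -0.001]
wrist_force: [-0.7, 0.9, -1.3]
opening: 0.193
```

```bash
python3 ins.py 0 1 .037 .0195 0.06 0.003 0 .13
```

```text
t 55.27 p [0.6694 0.0437 0.1959] F [-0.6721  0.8896 -1.3437] op 0.193 q [-0.1104  0.4066  1.361  -0.0019  1.3761  0.0892]
[-6.693, 0.728, 0.178] [-2.685, 3.825, 8.507] rows>= 7.3
```

Emit:
move_arm([
  [[-0.6,0.07,0],[-0.27,0.38,0.85],0],
  [[-1.3,0.14,0.02],[-0.54,0.76,1.7],0],
  [[-2.0,0.22,0.04],[-0.8,1.15,2.55],0],
  [[-2.7,0.29,0.06],[-1.07,1.53,3.4],0],
  [[-3.4,0.36,0.08],[-1.34,1.91,4.25],0],
  [[-4.1,0.44,0.1],[-1.61,2.3,5.1],0],
  [[-4.8,0.51,0.12],[-1.88,2.68,5.95],0],
  [[-5.5,0.58,0.14],[-2.15,3.06,6.8],0],
  [[-6.1,0.66,0.16],[-2.42,3.44,7.66],0],
  [[-6.69,0.73,0.18],[-2.69,3.83,8.51],0],
])

```text
time_s: 56.52
eef_pos: [0.6325, -0.359, 0.1845]
eef_rot: [-0.023, 0.951, 0.065, 0.301]
wrist_force: [0.4, 0.2, -0.7]
opening: 0.191
```

Emit:
move_arm([
  [[0,0,0],[0,0,0],0],
  [[0,0,0],[0,0,0],0],
  [[0,0,0],[0,0,0],0],
])

```text
time_s: 56.9
eef_pos: [0.6342, -0.3571, 0.1872]
eef_rot: [-0.022, 0.951, 0.069, 0.301]
wrist_force: [-0.4, 0.3, -0.6]
opening: 0.196
```

```bash
python3 ins.py 0 1 .037 .0195 0.0 0.003 0 .07 .055
```

```text
t 56.9 p [ 0.6342 -0.3571  0.1872] F [-0.4118  0.26   -0.576 ] op 0.196 q [-0.9175  0.2994  1.6524  0.655   0.9715  0.1893]
[-1.038, 0.02, 0.997] [-0.007, -0.019, 0.009] rows>= 1.4
[-1.288, 0.02, 0.996] [-0.007, -0.019, 0.009] rows>= 0.2
```

Emit:
move_arm([
  [[-0.3,0.01,0.4],[0,0,0],0],
  [[-0.6,0.02,0.8],[0,0,0],0],
  [[-1.0,0.02,1.0],[0,0,0],0],
  [[-1.2,0.02,1.0],[0,0,0],0],
  [[-1.28,0.02,1.0],[0,0,0],0],
  [[-1.28,0.02,1.0],[0,0,0],0],
  [[-1.28,0.02,1.0],[0,0,0],0],
])

```text
time_s: 57.78
eef_pos: [0.6069, -0.3644, 0.0958]
eef_rot: [-0.02, 0.951, 0.068, 0.302]
wrist_force: [-0.1, -0.6, -0.1]
opening: 0.194
```

```bash
python3 ins.py 0 1 .037 .0195 0.0 0.003 0 .04 .02
```

```text
t 57.77 p [ 0.6069 -0.3644  0.0958] F [-0.1282 -0.5656 -0.1271] op 0.194 q [-0.9638  0.3971  1.7389  0.7527  0.8539 -0.0024]
[-0.279, -0.034, 0.019] [0.017, -0.033, 0.008] rows>= 0.3
[-0.612, -0.034, 0.018] [0.017, -0.033, 0.008] rows>= 0.3
```

Emit:
move_arm([
  [[-0.1,-0.035,0.02],[0,0,0],0],
  [[-0.2,-0.035,0.02],[0,0,0],0],
  [[-0.3,-0.035,0.02],[0,0,0],0],
  [[-0.4,-0.035,0.02],[0,0,0],0],
  [[-0.5,-0.035,0.02],[0,0,0],0],
  [[-0.6,-0.035,0.02],[0,0,0],0],
  [[-0.6,-0.035,0.02],[0,0,0],0],
])

```text
time_s: 58.65
eef_pos: [0.577, -0.3659, 0.0723]
eef_rot: [-0.021, 0.951, 0.068, 0.301]
wrist_force: [0.1, -0.3, -0.5]
opening: 0.187
```

```bash
python3 ins.py 0 1 .037 .0195 0.0 0.003 0 .01 0 -.004
```

```text
t 58.65 p [ 0.577  -0.3659  0.0723] F [ 0.068  -0.2762 -0.4802] op 0.187 q [-1.0107  0.4006  1.7952  0.7859  0.8394 -0.0919]
[-0.147, 0.012, -0.015] [0.006, -0.022, -0.006] rows>= 0.1
[-0.314, 0.012, -0.016] [0.006, -0.022, -0.006] rows>= 0.2
[-0.38, 0.012, -0.016] [0.006, -0.022, -0.006] rows>= 0.1
```

Emit:
move_arm([
  [[-0.1,0,0],[0,0,0],0],
  [[-0.2,0,0],[0,0,0],0],
  [[-0.28,0,0],[0,0,0],0],
  [[-0.35,0,0],[0,0,0],0],
  [[-0.4,0,0],[0,0,0],0],
  [[-0.45,0,0],[0,0,0],0],
  [[-0.45,0,0],[0,0,0],0],
])

```text
time_s: 59.52
eef_pos: [0.5607, -0.3683, 0.0615]
eef_rot: [-0.021, 0.949, 0.069, 0.306]
wrist_force: [22.9, 5.3, 6.1]
opening: 0.188
```

```bash
python3 ins.py 0 1 .037 .0195 0.0 0.003 0 0 -.004
```

```text
t 59.52 p [ 0.5607 -0.3683  0.0615] F [22.9397  5.2616  6.0863] op 0.188 q [-1.0439  0.404   1.8255  0.8175  0.8363 -0.1599]
[0.016, 0.011, -0.005] [0.006, -0.092, 0.007] rows>= 0.1
[-0.051, 0.011, -0.006] [0.006, -0.092, 0.007] rows>= 0.1
```

It stopped hard at 24 N, so it is home. I'll release, retreat well clear, and check everything.

Emit:
move_arm([
  [[0.11,0,0],[0,0,0],0],
  [[0.11,0,0],[0,0,0],25],
  [[0.11,0,0],[0,0,0],40],
  [[0.11,0,0],[0,0,0],40],
  [[0.11,0,-0.3],[0,0,0],40],
  [[0.11,0,-0.7],[0,0,0],40],
  [[0.11,0,-1.2],[0,0,0],40],
  [[0.11,0,-2.0],[0,0,0],40],
  [[0.11,0,-2.9],[0,0,0],40],
  [[0.11,0,-3.5],[0,0,0],40],
])

```text
time_s: 60.78
eef_pos: [0.4396, -0.3863, 0.2356]
eef_rot: [-0.02, 0.951, 0.068, 0.302]
wrist_force: [0.4, -0.8, 0.2]
opening: 0.399
```

```bash
python3 chk.py
python3 - <<'E'
from pins import *
plan()
I={n:viewer.camera(n) for n in("top","side")}
pins(I)
m=outs("side","cover")[0]; print("cover",m["score"],fit({"side":m["region"]},COVER,np.array([.505,.3,.05]),.008))
m=outs("top","cover")
for d in m: print("cover top",d["score"],fit({"top":d["region"]},COVER,np.array([.505,.3,.05]),.008))
t=I["top"]; s=I["side"]
im=np.vstack([np.hstack([t[60:320,120:520],np.zeros((260,0,3),np.uint8)]),])
cv2.imwrite("pics/f_top.png",cv2.resize(im,(800,520),interpolation=cv2.INTER_CUBIC))
cv2.imwrite("pics/f_side.png",cv2.resize(s[90:390,180:480],(600,600),interpolation=cv2.INTER_CUBIC))
E
```

```text
top socket 0 0.8 iou,gap,dy [0.9108 0.002  0.002 ]
top socket 3 0.68 iou,gap,dy [0.8876 0.003  0.002 ]
top socket 1 0.65 iou,gap,dy [0.8516 0.002  0.002 ]
top socket 2 0.6 iou,gap,dy [0.8001 0.     0.002 ]
side socket 2 0.68 iou,gap,dy [0.7823 0.003  0.006 ]
side socket 0 0.53 iou,gap,dy [0.801 0.002 0.006]
side socket 3 0.53 iou,gap,dy [0.8822 0.004  0.006 ]
side socket 1 0.51 iou,gap,dy [0.8124 0.002  0.006 ]
t 60.98 p [ 0.4406 -0.3859  0.2333] F [-0.619  -0.0185 -0.0526] op 0.4 q [-1.2746  0.0144  1.8788  0.6516  1.2185 -0.0688]
pin [455.3 185.3] 0.8 sat 153.0 ['top', 'side'] (array([ 0.5272, -0.3932,  3.2291]), np.float64(0.39025581884088567))
pin [395.6 193.2] 0.75 sat 153.0 ['top'] (array([ 0.5731, -0.2147,  0.052 ]), np.float64(0.7262748387469992))
pin [414.1 191.9] 0.6 sat 153.0 ['top', 'side'] (array([ 0.5134, -0.2764, -3.098 ]), np.float64(0.4665965132181711))
pin [432.7 189.9] 0.6 sat 152.0 ['top', 'side'] (array([ 0.5201, -0.3323, -3.1259]), np.float64(0.4508869463646711))
cover 0.7 (array([0.5022, 0.2988, 0.0426]), np.float64(0.9748420005221496))
cover top 0.88 (array([0.5033, 0.2973, 0.0359]), np.float64(0.979748550003734))
cover top 0.68 (array([0.505, 0.3  , 0.05 ]), np.float64(0.0))
cover top 0.33 (array([0.505, 0.3  , 0.05 ]), np.float64(0.0))
```

View pics/f_top.png

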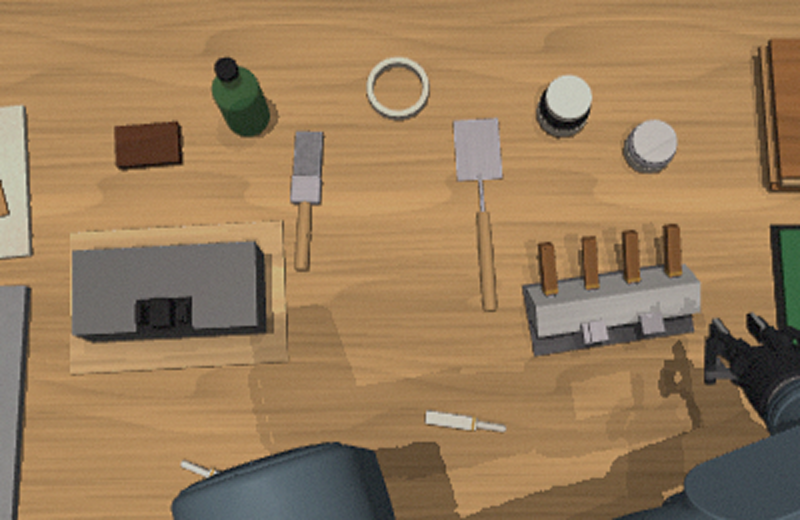

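View pics/f_side.png

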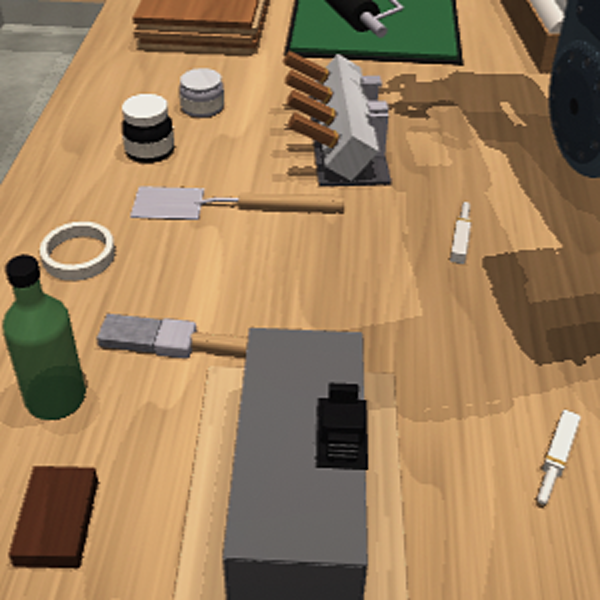

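All four pins appear seated (top crop, handles at x = 547, 590, 631, 672), the cover stands on the board, and nothing else has moved. Socket 3 reads up to 1–2 mm more gap than the others, so I'll average several pictures to settle it.

```bash
for i in 1 2 3 4; do python3 chk.py; done | awk '{split($0,a,"[[]"); split(a[2],b," "); if(b[1]>.6){k=$1" "$3; s[k]+=b[2]; n[k]++}} END{for(k in s) print k,n[k],1000*s[k]/n[k]}' | sort
python3 - <<'E'
from ins import *
# hard-edge check: brass collar/face transition along each pin axis in side picture
im=np.mean([viewer.camera("side").astype(float) for _ in range(5)],0).astype(np.float32); hsv=cv2.cvtColor(im/255,cv2.COLOR_BGR2HSV)
t=np.mean([viewer.camera("top").astype(float) for _ in range(5)],0).astype(np.float32); ht=cv2.cvtColor(t/255,cv2.COLOR_BGR2HSV)
for nm,h in(("side",hsv),("top",ht)):
  for i in range(4):
    P=np.array([mouth(i)+Rb.apply([0,.003,0])+n*s for s in np.arange(-.012,.09,.001)]); q=proj(nm,P).astype(np.float32)
    v=cv2.remap(h[...,1],q[:,0],q[:,1],cv2.INTER_LINEAR).ravel()
    k=np.where(v[:40]>.3)[0]; print(nm,i,"saturation crosses .3 at mm",k[0]-12 if len(k) else None, np.round(v[6:24:2],2))
E
```

```text
side 0 4 1.5
side 1 4 2
side 2 4 3.25
side 3 4 4.5
top 0 4 1.25
top 1 4 1.25
top 2 4 1
top 3 4 2.75
side 0 saturation crosses .3 at mm -3 [0.05 0.18 0.48 0.65 0.67 0.65 0.62 0.62 0.62]
side 1 saturation crosses .3 at mm -2 [0.06 0.18 0.43 0.63 0.66 0.63 0.62 0.62 0.62]
side 2 saturation crosses .3 at mm -2 [0.04 0.06 0.39 0.65 0.66 0.64 0.63 0.62 0.62]
side 3 saturation crosses .3 at mm -2 [0.05 0.1  0.39 0.62 0.66 0.65 0.63 0.63 0.63]
top 0 saturation crosses .3 at mm -2 [0.04 0.09 0.33 0.52 0.65 0.63 0.62 0.6  0.6 ]
top 1 saturation crosses .3 at mm -1 [0.05 0.06 0.27 0.48 0.65 0.62 0.61 0.61 0.61]
top 2 saturation crosses .3 at mm -1 [0.04 0.02 0.27 0.49 0.65 0.64 0.62 0.61 0.61]
top 3 saturation crosses .3 at mm -1 [0.04 0.03 0.2  0.41 0.59 0.64 0.63 0.61 0.61]
```

The direct edge check shows the handle edge of pin 3 within about 1 mm of the others in both cameras. It also took 34 N without advancing, so I take it as seated.

```bash
python3 -c "
from bench import workorder, monitor
print(workorder.hand_in(), monitor.get_obs()['time_s'])"
```

```text
the job is handed in; nothing more can be done
the job is handed in; nothing more can be done
```

The job is handed in at about 62 s of the 210 s allowed. The cover is unlatched and standing on the board, and all four wooden pins are plugged in, one to a socket. No verdict was reported.

**Cover:** it stands upright about 4–5 mm from the board's centre, aligned with the board to under 1°, in both cameras.

**Pins:** each one was pushed until it stopped hard, at 21–34 N, with no further travel. In the last pictures all four handles are against the slab and the arm is clear. The white look-alikes and the other things on the bench look unmoved.

**What disagreed or went wrong:**
- **Fingertips:** they sit about 20 mm farther back along the tool than described, so my first squeeze on the buttons closed on air. I corrected for this from the pictures.
- **First pin (socket 3):** a wrist joint reached the end of its range and the gripper slipped off the pin. I regrasped it the other way round and pushed it home.
- **Socket 3 gap:** in the last check the network's outline gave it 1–3 mm more gap than the others. The edge check in both cameras showed no more than about 1 mm, so I took it as seated.

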